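# Take a reading on the sloped sample stage

## Task

Pick up the white cordless surface reader by its grip and check it by setting the middle of its flat foot on the dark reference pad so that the pad sinks a few millimetres, and then in the same way on the white one. Then tilt the reader to match the sloping cream sample plate and press its foot gently onto it, flush, centred in and square to the corner marks, so that the sprung plate sinks a few millimetres. Finish while still gripping the reader and pressing it flush there; do not let go, do not force the stage's tilt, and leave the other things on the bench alone.

Things in the scene. Friction and masses are not known exactly. Their poses are not given: they have to be found in the camera images.
- reader: cordless surface reader, 160 g, upright on the cork mat (4 mm thick). Foot: flat slide 52 (x) x 40 (y) x 8 mm, green glass under aluminium. Grip: white block on the foot's middle, 32 (x) x 26 (y) mm, 8 to 86 mm above the underside, orange band below, orange dot on top. Origin: centre of the underside, z up through the grip. Pinch it across the 26 mm (y) sides, 50 to 60 mm up
- reader_foot (a point): centre of the reader's flat underside (same point and axes as the reader's origin)
- dark_top (a point): centre of the top of the near-black reference pad, a 26 mm disc that stands 15 mm proud of a teal round housing (58 mm across, 20 mm high; pad top 35 mm above the bench). The pad is spring-mounted and sinks straight down
- white_top (a point): the same for the white reference pad; it has the same teal housing
- dark_pad (a joint): how far the dark pad is pushed down, in m: 0 up, 0.008 bottomed; about 1 N to start, plus 0.7 N per mm
- white_pad (a joint): the same for the white pad
- dark_ref: the dark pad's housing with its pad, fixed to the bench; origin at the centre of its underside
- white_ref: the white pad's housing with its pad, fixed to the bench; origin at the centre of its underside
- stage: grey tilting stage, fixed: base 120 (x) x 130 (y) x 12 mm, two cheeks 66 mm high at y = +-58 mm, an aluminium tilting table 96 x 100 mm on a level axis along y, 55 mm up. Origin: centre of the base's underside. Low side -x, towards the robot. The table is clamped at 11 to 29 degrees, different each time
- plate_mid (a point): centre of the upper face of the cream sample plate on the tilting table, about 80 mm above the bench; 76 (x) x 64 (y) mm, black corner marks round the 52 x 40 mm place for the foot. z: outward normal of the sloping face, x: up the slope, y: level. Sprung: sinks along its normal up to 10 mm, about 1.4 N to start plus 0.9 N per mm
- plate (a joint): how far the sample plate is pushed in along its normal, in m: 0 out, 0.010 bottomed
- slope_high_edge (a point): middle of the upper (far, +x) edge of the aluminium tilting table, 48 mm up the slope from the middle and 20 mm below the level of the sample plate's face
- weight: bystander, to be left alone: small brass weight with a knob, 26 mm across, 31 mm high; origin at the centre of its underside
- dish: bystander, to be left alone: shallow white dish, 60 mm across, 14 mm high; origin at the centre of its underside
- beaker: bystander, to be left alone: clear beaker, 68 mm across, 90 mm high; origin at the centre of its underside
- amber: bystander, to be left alone: amber bottle with black cap, 58 mm across, 100 mm high; origin at the centre of its underside
- jar: bystander, to be left alone: white jar, 64 mm across, 85 mm high; origin at the centre of its underside
- flask: bystander, to be left alone: clear bottle with red cap, 70 mm across, 150 mm high; origin at the centre of its underside
Things that resemble listed ones, but are neither listed nor needed, are in the scene too. There is more than one size of the stage; the one meant has the size given above. Leave any pink look-alike of the reader alone.

How it is judged:
On the way, in this order (a step that is already met when the one before it is completed fails the run):
1. the held reader's foot, centred, pushes the dark reference pad down at least 2 mm (value of joint dark_pad above 0.002 m and distance between reader_foot and dark_top below 0.012 m and contact force between reader and dark_ref above 0.5 N and contact force between the fingers and reader above 1 N), for 0.1 s.
2. then the same on the white reference pad (value of joint white_pad above 0.002 m and distance between reader_foot and white_top below 0.012 m and contact force between reader and white_ref above 0.5 N and contact force between the fingers and reader above 1 N), for 0.1 s.
At the end, for the whole second after the job is handed in: The reader is held in the fingers with its foot flush on the sloping sample plate (axes within 0.05 rad, foot within 3 mm of the face), centred within 9 mm each way and square within 0.17 rad to the corner marks, pressed with 2.8 to 20 N so that the plate has sunk over 1.5 mm, at rest (angle between the z axis of reader and the z axis of plate_mid, either way round below 0.05 rad and angle between the x axis of reader and the x axis of plate_mid, either way round below 0.17 rad and x of reader_foot in the frame of plate_mid between -0.009 and 0.009 m and y of reader_foot in the frame of plate_mid between -0.009 and 0.009 m and z of reader_foot in the frame of plate_mid between -0.003 and 0.003 m and contact force between reader and stage between 2.8 and 20 N and value of joint plate above 0.0015 m and contact force between the fingers and reader above 2 N and linear speed of reader below 0.02 m/s); the arm keeps its last pose, push and grip.
It fails at once if reader pressed on the stage or on a reference pad with more than 25 N (contact force between reader and stage above 25 N or contact force between reader and dark_ref above 25 N or contact force between reader and white_ref above 25 N).
It fails at once if the stage's tilt forced (high edge moved over 6 mm) (distance of slope_high_edge from where it was at the start of the episode above 0.006 m).
It fails at once if a bystander moved more than 25 mm (distance of any of weight, dish, beaker, amber, jar, flask from where it was at the start of the episode above 0.025 m).
It also fails if it takes over 58 s, if anything falls off the work surface, if the arm or the gripper's body presses on something with over 40 N, if the wrist force passes 120 N, or if a joint passes its speed limit or range.

## Robot

A 6-joint arm with a two-finger parallel gripper is mounted at the origin on the work surface. World frame = base frame: x ahead of the robot, y to its left, z up, the work surface at z = 0. Lengths are in m, angles in rad, forces in N, time in s.
With the tool pointing down it reaches from about 0.4 to 0.825 m from the base axis. Payload 7 kg.
Tool frame: the origin (TCP) lies midway between the tips of the shut fingers; the grasp point (between the pads) lies 19 mm behind it; y points along the fingers, z is the direction in which the jaws open and shut, and the axes are right-handed (so a half turn about y gives the same grasp; the last joint's range is limited). The gripper opens to 88 mm and grips with 3 to 60 N. Pads are 19 mm wide; open, the fingers measure 130 mm over their backs; the gripper's body (78 mm by 193 mm) begins 47 mm behind the grasp point.
Start: joints at [-0.996, 0.359, 0.012, 0, -1.224, -0.288], TCP at [0.191, -0.647, 0.227] pointing down, gripper open.
Joint ranges: [-3.07, 3.07], [-1.43, 2.12], [-1.02, 1.25], [-3.03, 1.67], [-3.05, -0], [-3.03, 3.03]. Speed limits (rad/s): [2.39, 2.39, 3.01, 3.14, 3.14, 3.14].

## Interface

Orientations are given as [roll, pitch, yaw] about the fixed x, y, z axes, in that order (R = Rz(yaw) Ry(pitch) Rx(roll)).
In Python, from station import arm gives the robot as it stands.
- The arm moves only by the tool move_arm, never from a script. Its argument "deltas" is a list of rows, each an object with "dp": the shift along the tool's x, y, z in mm, a list of three; "rotation": the turn, a rotation vector about the tool's x, y, z in degrees, a list of three. A call has 1 to 5 rows; each row shifts and turns the pose as measured when the row begins, along the tool's axes as they then stand; what a row does not reach is not made up. A row lasts 1/12 s, in which the tool goes at most 41.7 mm and 7.16 degrees, less where a joint would pass 70% of its speed; a pose out of reach is approached as far as the arm can. A call is refused whole if a number of a shift passes 41.7 or a number of a turn 7.16, either way. A call with a gripper value outside its range is refused whole. "jaw" is the closure in counts, from 0 (fully open) to 255 (shut), set as the call begins (left out, the last holds). The fingers move at their own pace and stop on an object; "squeeze" is the grip in N (left out, the last holds). Time passes only in rows, so rows that do not move let the fingers close. It gives the time, the measured TCP pose, the force and the opening at its end, in the units of the state.
- arm.get_state(): the state, without advancing time (a new reading comes with each control period).
- arm.grab_frame(name): name is "scene" or "top"; returns a dict with "pixels" (420x560x3 uint8, red, green, blue), "z_map" (420x560 float32, m along the optical axis (not along the pixel's ray), 0 where there is no reading), "fx", "fy", "cx", "cy" (pixels), "cam_to_world" (4x4, takes a point from camera to world coordinates). Camera axes: x right, y down, z forward; pixel columns grow to the right and rows downward; lengths in m; the calibration is good to about 2 mm. A picture is of the moment at which its call begins.
- arm.job_done(): hands the job in, once; it reports no verdict.
The state is a dict: "t": time; "q": joint angles; "qd": joint speeds; "joint_efforts": joint torques, N m; "eef_pos": TCP position; "ee_rot": TCP orientation; "force": force on the tool from outside, world axes, zero at the start; "moment": the same for the moment, N m; "width": finger opening in m.
Only numpy, scipy, OpenCV 4.12 (cv2) and the standard library are available. Lean on these libraries where they do the work, as an engineer would, in place of code of your own. Each camera call takes 0.05 s, during which the arm holds its last target.

## Working session

There is one attempt and no reset: what is moved stays moved. The work goes in short steps, Python scripts to look and compute and a tool call to move; the robot and the scene stay as the last step left them, time stands still between calls to the robot, and variables do not carry over. Pictures are saved under pics/ and viewed, and the job is handed in when it is done.

Besides the shell and the picture viewer there is one more tool, called as a command line: name --argument value ..., lists and objects as JSON in quotes. move_arm: Moves the arm, as the interface text tells. Its arguments: {"type":"object","properties":{"deltas":{"type":"array","items":{"type":"object","properties":{"dp":{"type":"array","items":{"type":"number"}},"rotation":{"type":"array","items":{"type":"number"}}}}},"jaw":{"type":"number"},"squeeze":{"type":"number"}},"required":["deltas"]}

```bash
ls; mkdir -p pics; cat > h.py <<'E'
import numpy as np, cv2
from station import arm
from scipy.spatial.transform import Rotation as R
def grab(n,f):
    d=arm.grab_frame(n); np.savez(f'pics/{f}.npz',**d); cv2.imwrite(f'pics/{f}.png',cv2.cvtColor(d['pixels'],cv2.COLOR_RGB2BGR)); return d
def load(f): return dict(np.load(f'pics/{f}.npz'))
def pts(d):
    z=d['z_map']; v,u=np.mgrid[:z.shape[0],:z.shape[1]]
    P=np.stack([(u-d['cx'])/d['fx']*z,(v-d['cy'])/d['fy']*z,z],-1)
    return P@d['cam_to_world'][:3,:3].T+d['cam_to_world'][:3,3]
def crop(f,u0,v0,u1,v1,s,o):
    im=cv2.imread(f'pics/{f}.png')[v0:v1,u0:u1]; cv2.imwrite(f'pics/{o}.png',cv2.resize(im,None,fx=s,fy=s,interpolation=cv2.INTER_CUBIC))
E
python3 - <<'E'
from h import *
print(arm.get_state())
for n in ['scene','top']:
    d=grab(n,n+'0'); print(n,d['fx'],d['cx'],d['cy'],d['cam_to_world'].round(3).tolist())
E
```

```text
pics
{'t': 0.0, 'q': array([-9.95934314e-01,  3.59371858e-01,  1.10153113e-02, -3.53698781e-04,
       -1.22408944e+00, -2.88057851e-01]), 'qd': array([-2.63477976e-05, -1.67024238e-04,  2.36216964e-03, -1.15326439e-03,
        9.30714293e-04,  1.68009087e-03]), 'joint_efforts': array([-6.73203385e-05, -5.82708943e+01,  2.93057066e+01,  6.99751899e+00,
        6.88341490e-03, -2.40185618e-04]), 'eef_pos': array([ 0.19074711, -0.64695561,  0.22561281]), 'ee_rot': array([-1.56912017e+00,  1.49903117e-04,  2.86683826e-01]), 'force': array([-0.13966269, -0.60369123, -0.66387403]), 'moment': array([ 0.01662416,  0.01396869, -0.03013601]), 'width': 0.08756005976327731}
scene 468.642123311932 277.16386334480694 209.945684070082 [[0.82, 0.441, -0.365, 0.952], [0.572, -0.652, 0.498, -0.416], [-0.018, -0.617, -0.787, 0.882], [0.0, 0.0, 0.0, 1.0]]
top 505.9368265026653 270.6682493706585 220.92763300822503 [[0.019, -0.996, 0.091, 0.473], [-1.0, -0.019, -0.008, 0.089], [0.01, -0.091, -0.996, 1.406], [0.0, 0.0, 0.0, 1.0]]
```

View pics/scene0.png

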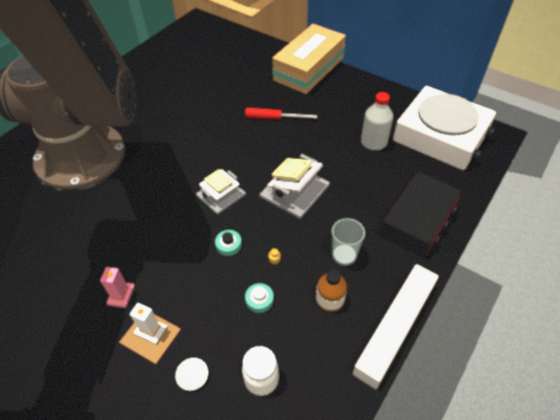

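View pics/top0.png

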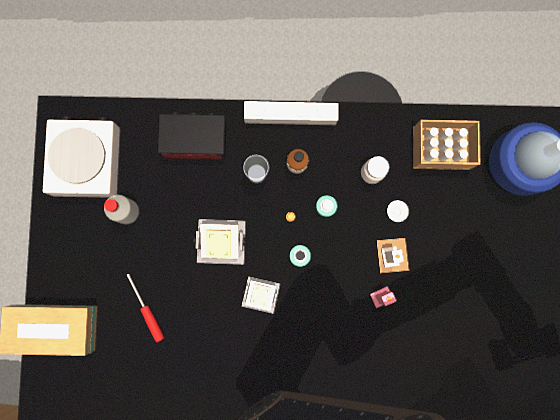

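Candidates for the reader: the white one on the cork mat at scene (147,322) / top (394,256), and the pink look-alike at scene (117,287) / top (384,297). I choose the white one. Candidates for the stage: the large one at scene (295,183) / top (221,241), and the small one at scene (220,188) / top (261,295). I choose the large one and will check its size. The dark pad is at top (300,256) and the white pad at top (326,206); the dish at (398,211) is not a pad.

```bash
python3 - <<'E'
from h import *
crop('top0',340,190,440,320,5,'c1'); crop('top0',185,190,345,320,5,'c2'); crop('scene0',80,240,220,350,5,'c3'); crop('scene0',180,130,340,320,4,'c4')
d=load('top0'); P=pts(d)
for u,v in [(394,256),(384,297),(300,256),(326,206),(221,241),(261,295),(398,211),(379,270)]: print(u,v,P[v,u].round(4))
E
```

```text
394 256 [ 0.5081 -0.2431  0.0968]
384 297 [ 0.4018 -0.22    0.0838]
300 256 [ 0.505  -0.004   0.0329]
326 206 [ 0.6424 -0.073   0.0361]
221 241 [0.539  0.2064 0.0844]
261 295 [0.3998 0.0993 0.0586]
398 211 [ 0.6367 -0.2791  0.0008]
379 270 [ 4.712e-01 -2.257e-01  4.000e-04]
```

View pics/c1.png

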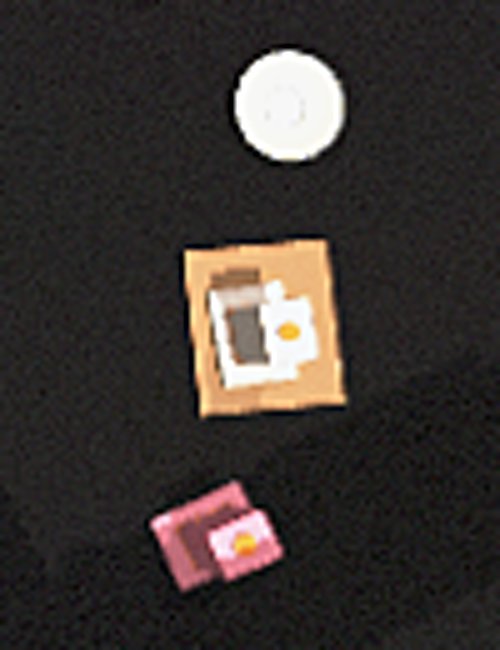

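View pics/c2.png

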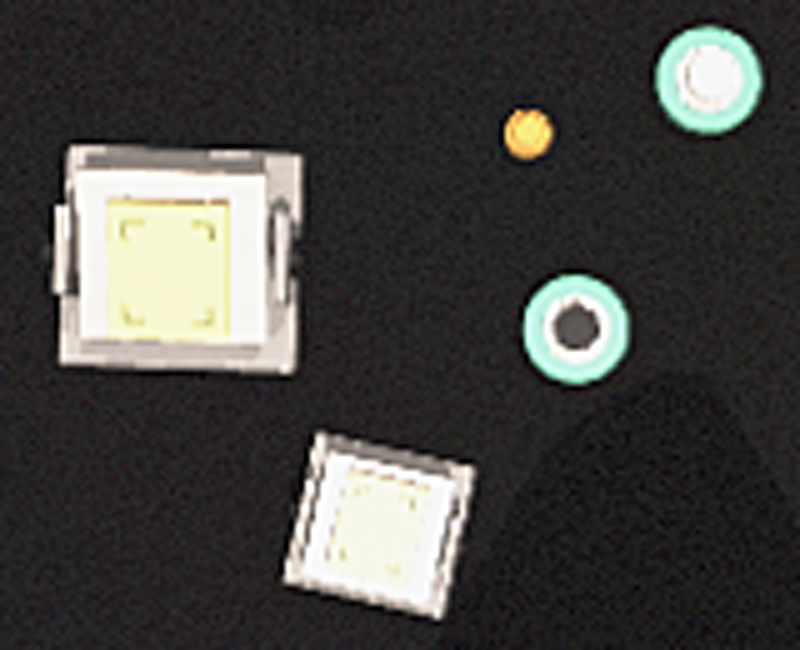

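View pics/c3.png

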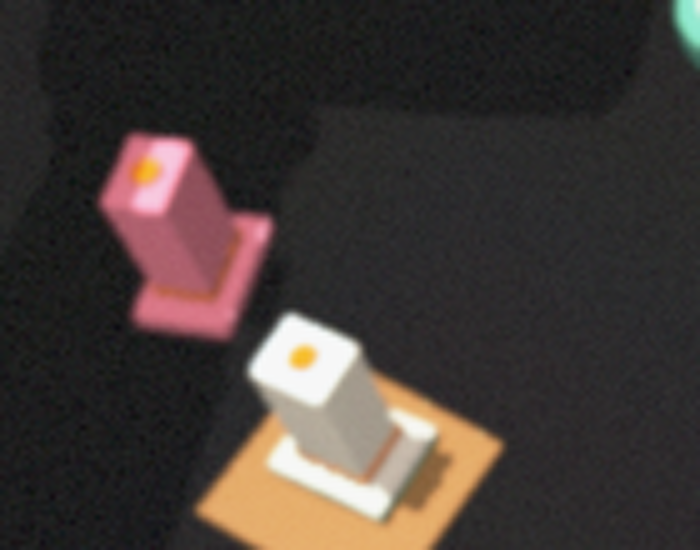

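View pics/c4.png

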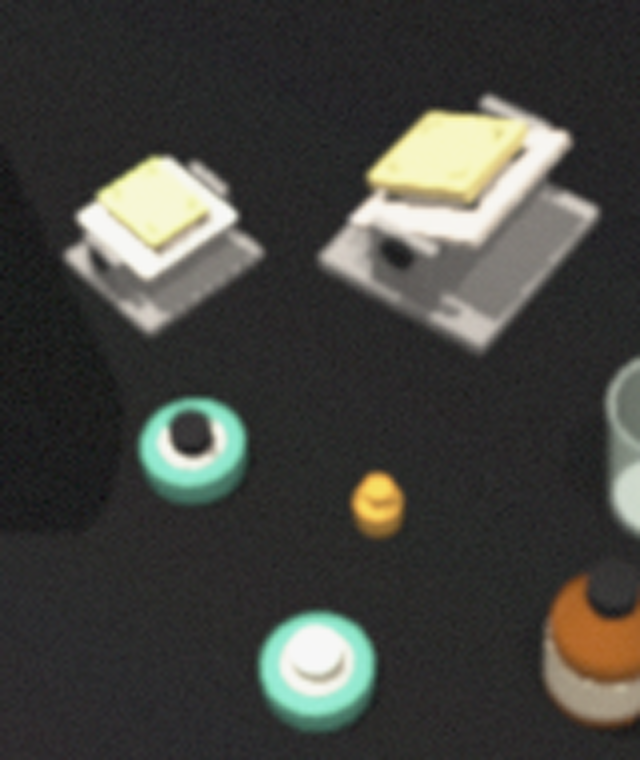

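```bash
cat > m.py <<'E'
from h import *
def ray(d,u,v,z):
    r=d['cam_to_world'][:3,:3]@np.array([(u-d['cx'])/d['fx'],(v-d['cy'])/d['fy'],1]); o=d['cam_to_world'][:3,3]
    return o+r*(z-o[2])/r[2]
def rect(Q):
    r=cv2.minAreaRect((Q*1000).astype(np.float32)); return np.round(r[0],1),np.round(r[1],1),round(r[2],1)
if __name__=='__main__':
  for n in ['scene','top']:
    d=load(n+'0'); P=pts(d); C=d['pixels'].astype(int)
    near=lambda x,y,r:np.hypot(P[...,0]-x,P[...,1]-y)<r
    Z=P[...,2]
    m=near(.505,-.245,.045)&(Z>.075); print(n,'grip top',m.sum(),rect(P[m][:,:2]),P[m].mean(0).round(4),np.median(Z[m]))
    m=near(.505,-.245,.06)&(Z>.007)&(Z<.02)&(C.min(-1)>100); print(n,'foot',m.sum(),rect(P[m][:,:2]))
    # teal housing tops
    teal=(C[...,1]-C[...,0]>40)
    for nm,x,y in [('dark',.505,-.004),('white',.642,-.073)]:
        m=near(x,y,.05)&teal&(Z>.012)&(Z<.028); c=cv2.minEnclosingCircle((P[m][:,:2]*1000).astype(np.float32)); e=cv2.fitEllipse((P[m][:,:2]*1000).astype(np.float32)) ; print(nm,'housing',m.sum(),np.round(c[0],1),round(c[1],1),np.median(Z[m]).round(4))
        m=near(x,y,.03)&(Z>.028)&(Z<.05); c=cv2.minEnclosingCircle((P[m][:,:2]*1000).astype(np.float32)); print(nm,'pad',m.sum(),np.round(c[0],1),round(c[1],1),P[m].mean(0).round(4))
    # plate: cream
    m=near(.54,.206,.06)&(C[...,0]-C[...,2]>30)&(C[...,0]>120)&(Z>.04)
    Q=P[m]
    for _ in range(5):
        c=Q.mean(0); nn=np.linalg.svd(Q-c)[2][2]; nn*=np.sign(nn[2]); r=(Q-c)@nn; Q=Q[abs(r)<max(2.0*r.std(),.002)]
    yaw=np.arctan2(-nn[1],-nn[0]); tilt=np.arccos(nn[2])
    print('plate',len(Q),c.round(4),'n',nn.round(3),'tilt',np.degrees(tilt).round(2),'yaw',np.degrees(yaw).round(2),'res',r.std())
    Rz=R.from_euler('zy',[yaw,-tilt]).as_matrix(); L=(P[m]-c)@Rz; L=L[abs(L[:,2])<.004]; print(' rect in plane',rect(L[:,:2]))
    q=rect(L[:,:2]); print(' centre',(c+Rz[:,:2]@(q[0]/1000)).round(4))
    m=near(.54,.206,.09)&(Z>.004)&(Z<.02); print('stage base',rect(P[m][:,:2]))
E
python3 m.py
```

```text
scene grip top 286 (array([ 511.8, -250.7]), array([32.2, 28. ]), 12.2) [ 0.5142 -0.2521  0.0882] 0.08940236165874632
scene foot 265 (array([ 523.2, -257.8]), array([74. , 57.5]), 12.9)
dark housing 264 [509.6  -1.8] 29.7 0.0194
dark pad 105 [509.9  -2.2] 13.9 [ 0.511  -0.0028  0.0341]
white housing 338 [649.8 -72. ] 30.4 0.0195
white pad 129 [648.4 -72.7] 13.6 [ 0.6488 -0.0738  0.0341]
plate 457 [0.5361 0.2145 0.0797] n [-0.429 -0.002  0.903] tilt 25.39 yaw 0.28 res 0.0012421485564325075
 rect in plane (array([-1.9,  2. ]), array([66.2, 80.7]), 89.7)
 centre [0.5344 0.2164 0.0789]
stage base (array([540.4, 213. ]), array([134.1, 135.7]), 1.8)
top grip top 138 (array([ 510. , -252.8]), array([31.9, 27.4]), 10.6) [ 0.5097 -0.2513  0.0898] 0.0902047898153362
top foot 239 (array([ 513.9, -260.2]), array([86.6, 78.1]), 4.9)
dark housing 177 [507.8  -3.8] 28.6 0.0206
dark pad 69 [508.5  -3.3] 12.5 [ 0.5082 -0.0033  0.0356]
white housing 185 [647.  -75.1] 29.0 0.0205
white pad 74 [647.  -73.3] 13.9 [ 0.6466 -0.0745  0.0362]
plate 555 [0.5333 0.2138 0.0796] n [-0.429 -0.     0.903] tilt 25.38 yaw 0.03 res 0.001904664923143887
 rect in plane (array([-0.9,  0.5]), array([63. , 78.4]), 89.6)
 centre [0.5325 0.2143 0.0792]
stage base (array([541.1, 204.2]), array([175.7, 174.6]), 88.0)
```

```bash
cat > d.py <<'E'
from h import *
# python3 d.py x y z(tcp) yaw tilt(deg)
import sys
def tgt(yaw,tilt): return R.from_euler('zy',[yaw,-tilt],degrees=True)*R.from_euler('x',-90,degrees=True)
if __name__=='__main__':
    x,y,z,yaw,tilt=map(float,sys.argv[1:6]); s=arm.get_state(); Rc=R.from_euler('xyz',s['ee_rot'])
    d=np.array([x,y,z])-s['eef_pos']; T=tgt(yaw,tilt)
    print('t',round(s['t'],2),'pos',s['eef_pos'].round(4),'rpy',np.degrees(s['ee_rot']).round(2),'F',s['force'].round(2),'M',s['moment'].round(3),'w',round(s['width'],4))
    print('dp tool now mm',(Rc.inv().apply(d)*1000).round(1),'| in target axes',(T.inv().apply(d)*1000).round(1),'rotvec deg',np.degrees((Rc.inv()*T).as_rotvec()).round(2))
E
python3 d.py 0.511 -0.252 0.15 11.4 0
```

```text
t 0.1 pos [ 0.1908 -0.647   0.2257] rpy [-8.991e+01  1.000e-02  1.643e+01] F [-0.93 -0.67 -0.76] M [-0.001  0.     0.027] w 0.0879
dp tool now mm [418.9  76.1 288.2] | in target axes [392.   75.7 323.9] rotvec deg [-0.09  5.03 -0.01]
```

move_arm --deltas '[{"dp": [15, 0, 12], "rotation": [0, 5, 0]}, {"dp": [27, 0, 22], "rotation": [0, 0, 0]}, {"dp": [27, 0, 22], "rotation": [0, 0, 0]}, {"dp": [27, 0, 22], "rotation": [0, 0, 0]}, {"dp": [27, 0, 22], "rotation": [0, 0, 0]}]' --jaw 0

```text
t: 0.52
eef_pos: [0.2884, -0.523, 0.2211]
ee_rot: [-1.563, 0.004, 0.186]
force: [1.2, -0.2, -0.4]
width: 0.0877
```

move_arm --deltas '[{"dp": [27, 0, 22], "rotation": [0, 0, 0]}, {"dp": [27, 0, 22], "rotation": [0, 0, 0]}, {"dp": [27, 0, 22], "rotation": [0, 0, 0]}, {"dp": [27, 0, 22], "rotation": [0, 0, 0]}, {"dp": [27, 0, 22], "rotation": [0, 0, 0]}]'

```text
t: 0.93
eef_pos: [0.4037, -0.382, 0.2197]
ee_rot: [-1.561, 0.006, 0.184]
force: [1.5, 0.2, 0.1]
width: 0.0878
```

```bash
python3 d.py 0.511 -0.252 0.15 11.4 0
```

```text
t 0.93 pos [ 0.4037 -0.382   0.2197] rpy [-89.42   0.33  10.55] F [1.51 0.24 0.05] M [-0.126 -0.118 -0.024] w 0.0878
dp tool now mm [129.7  70.  107.4] | in target axes [130.9  69.7 106.2] rotvec deg [-0.58 -0.86 -0.33]
```

move_arm --deltas '[{"dp": [27, 0, 22], "rotation": [-0.6, -0.9, -0.3]}, {"dp": [27, 0, 22], "rotation": [0, 0, 0]}, {"dp": [27, 10, 22], "rotation": [0, 0, 0]}, {"dp": [22, 20, 18], "rotation": [0, 0, 0]}, {"dp": [15, 20, 12], "rotation": [0, 0, 0]}]'

```text
t: 1.35
eef_pos: [0.5081, -0.2565, 0.1724]
ee_rot: [-1.575, -0.007, 0.203]
force: [0.4, -0.2, -1.2]
width: 0.0879
```

```bash
python3 d.py 0.511 -0.252 0.14 11.4 0
```

```text
t 1.35 pos [ 0.5081 -0.2565  0.1724] rpy [-90.24  -0.41  11.65] F [ 0.43 -0.23 -1.16] M [-0.029  0.059  0.01 ] w 0.0879
dp tool now mm [ 3.6 32.5  4. ] | in target axes [ 3.8 32.4  3.9] rotvec deg [0.24 0.25 0.41]
```

move_arm --deltas '[{"dp": [2, 16, 2], "rotation": [0.2, 0.2, 0.4]}, {"dp": [2, 16, 2], "rotation": [0, 0, 0]}, {"dp": [0, 0, 0], "rotation": [0, 0, 0]}, {"dp": [0, 0, 0], "rotation": [0, 0, 0]}]'

```text
t: 1.68
eef_pos: [0.512, -0.2461, 0.1344]
ee_rot: [-1.568, 0.006, 0.206]
force: [0.5, -0.5, 0.8]
width: 0.0872
```

```bash
python3 - <<'E'
from h import *
grab('scene','s1'); grab('top','t1'); crop('s1',80,240,220,350,5,'c5');crop('t1',330,200,460,310,5,'c6')
E
python3 d.py 0.511 -0.252 0.04 11.4 0
```

```text
t 1.78 pos [ 0.5119 -0.2465  0.1349] rpy [-89.85   0.31  11.74] F [-0.24 -0.26  0.28] M [-0.008 -0.013 -0.016] w 0.0874
dp tool now mm [-1.5 94.9 -5.5] | in target axes [-2.  94.9 -5.2] rotvec deg [-0.15  0.34 -0.31]
```

View pics/c5.png

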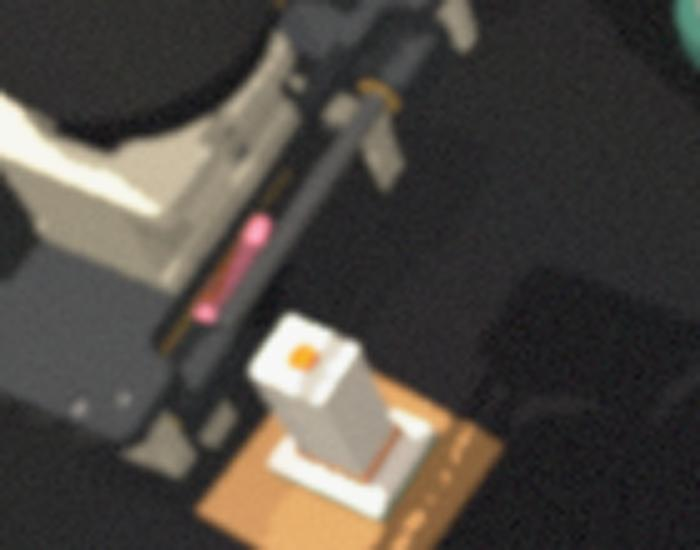

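View pics/c6.png

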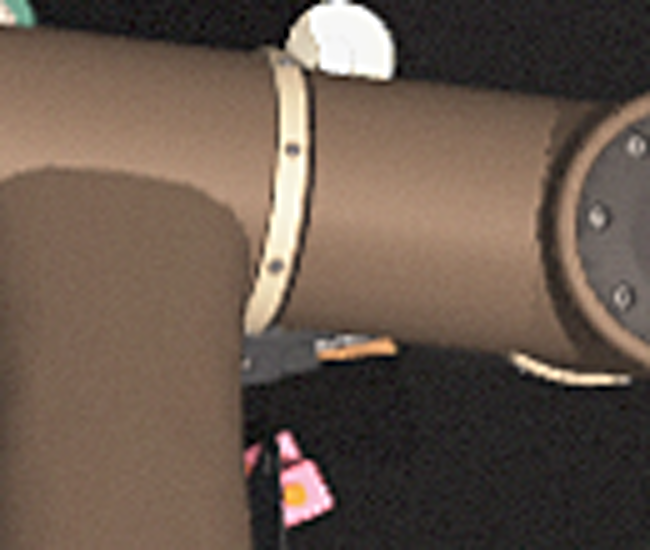

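The scene view shows the open fingers above and behind the white reader, with its dot at crop (302,357). The arm hides it in the top view. I'll centre and go down.

move_arm --deltas '[{"dp": [-1.5, 0, -5.5], "rotation": [-0.2, 0.3, -0.3]}, {"dp": [0, 0, 0], "rotation": [0, 0, 0]}, {"dp": [0, 15, 0], "rotation": [0, 0, 0]}, {"dp": [0, 20, 0], "rotation": [0, 0, 0]}, {"dp": [0, 15, 0], "rotation": [0, 0, 0]}]'

```text
t: 2.2
eef_pos: [0.516, -0.2568, 0.0928]
ee_rot: [-1.579, -0.015, 0.196]
force: [0.4, 0.0, -0.0]
width: 0.0875
```

```bash
python3 d.py 0.511 -0.252 0.04 11.4 0
```

```text
t 2.2 pos [ 0.516  -0.2568  0.0928] rpy [-90.46  -0.87  11.25] F [ 0.37  0.01 -0.04] M [0.126 0.141 0.017] w 0.0875
dp tool now mm [-4.7 52.6  6.1] | in target axes [-3.9 52.8  5.7] rotvec deg [ 0.46 -0.15  0.87]
```

move_arm --deltas '[{"dp": [-4, 10, 5], "rotation": [0.4, 0, 0.8]}, {"dp": [0, 15, 0], "rotation": [0, 0, 0]}, {"dp": [0, 12, 0], "rotation": [0, 0, 0]}, {"dp": [0, 8, 0], "rotation": [0, 0, 0]}, {"dp": [0, 0, 0], "rotation": [0, 0, 0]}]'

```text
t: 2.62
eef_pos: [0.5096, -0.2543, 0.0466]
ee_rot: [-1.571, -0.0, 0.192]
force: [0.5, -0.1, -0.1]
width: 0.0875
```

```bash
python3 d.py 0.511 -0.252 0.04 11.4 0
```

```text
t 2.62 pos [ 0.5096 -0.2543  0.0466] rpy [-9.002e+01 -1.000e-02  1.101e+01] F [ 0.5  -0.11 -0.08] M [0.016 0.076 0.04 ] w 0.0875
dp tool now mm [1.8 6.6 1.9] | in target axes [1.9 6.6 1.9] rotvec deg [ 0.02 -0.39  0.01]
```

move_arm --deltas '[{"dp": [1.8, 6.6, 1.9], "rotation": [0, -0.4, 0]}, {"dp": [0, 0, 0], "rotation": [0, 0, 0]}, {"dp": [0, 0, 0], "rotation": [0, 0, 0]}]' --jaw 140 --squeeze 25

```text
t: 2.87
eef_pos: [0.5118, -0.2524, 0.0411]
ee_rot: [-1.572, -0.001, 0.2]
force: [-0.1, 0.5, 0.3]
width: 0.0731
```

```bash
python3 d.py 0.511 -0.252 0.04 11.4 0
```

```text
t 2.87 pos [ 0.5118 -0.2524  0.0411] rpy [-9.007e+01 -8.000e-02  1.144e+01] F [-0.09  0.47  0.34] M [-0.045 -0.036 -0.007] w 0.0731
dp tool now mm [-0.8  1.1  0.5] | in target axes [-0.8  1.1  0.5] rotvec deg [0.07 0.04 0.08]
```

move_arm --deltas '[{"dp": [0, 0, 0], "rotation": [0, 0, 0]}, {"dp": [0, 0, 0], "rotation": [0, 0, 0]}, {"dp": [0, 0, 0], "rotation": [0, 0, 0]}, {"dp": [0, 0, 0], "rotation": [0, 0, 0]}, {"dp": [0, 0, 0], "rotation": [0, 0, 0]}]' --jaw 255 --squeeze 25

```text
t: 3.28
eef_pos: [0.5132, -0.2524, 0.0432]
ee_rot: [-1.573, -0.004, 0.2]
force: [-0.2, 0.3, 0.1]
width: 0.0397
```

move_arm --deltas '[{"dp": [0, 0, 0], "rotation": [0, 0, 0]}, {"dp": [0, 0, 0], "rotation": [0, 0, 0]}, {"dp": [0, 0, 0], "rotation": [0, 0, 0]}]' --squeeze 35

```text
t: 3.53
eef_pos: [0.5133, -0.2524, 0.0435]
ee_rot: [-1.573, -0.005, 0.2]
force: [-0.1, -0.9, -0.3]
width: 0.0255
```

```bash
python3 d.py 0.511 -0.252 0.04 11.4 0
```

```text
t 3.53 pos [ 0.5133 -0.2524  0.0435] rpy [-90.14  -0.28  11.47] F [-0.08 -0.89 -0.3 ] M [-0.084  0.026  0.025] w 0.0255
dp tool now mm [-2.2  3.5  0.9] | in target axes [-2.1  3.5  0.9] rotvec deg [0.14 0.07 0.28]
```

move_arm --deltas '[{"dp": [0, -10, 0], "rotation": [0, 0, 0]}, {"dp": [0, -20, 0], "rotation": [0, 0, 0]}, {"dp": [0, -25, 0], "rotation": [0, 0, 0]}, {"dp": [0, -20, 0], "rotation": [0, 0, 0]}, {"dp": [0, -10, 0], "rotation": [0, 0, 0]}]'

```text
t: 3.95
eef_pos: [0.5094, -0.2517, 0.1298]
ee_rot: [-1.57, 0.004, 0.199]
force: [0.3, 0.3, -1.1]
width: 0.0258
```

```bash
python3 d.py 0.511 -0.003 0.13 0 0;  python3 - <<'E'
from h import *
grab('scene','s2'); crop('s2',60,200,220,350,5,'c5')
E
```

```text
t 3.95 pos [ 0.5094 -0.2517  0.1298] rpy [-89.93   0.25  11.42] F [ 0.26  0.31 -1.12] M [ 0.006 -0.09   0.003] w 0.0258
dp tool now mm [ 5.090e+01 -1.000e-01  2.435e+02] | in target axes [ 1.600e+00 -2.000e-01  2.487e+02] rotvec deg [-0.05 11.42 -0.25]
```

View pics/c5.png

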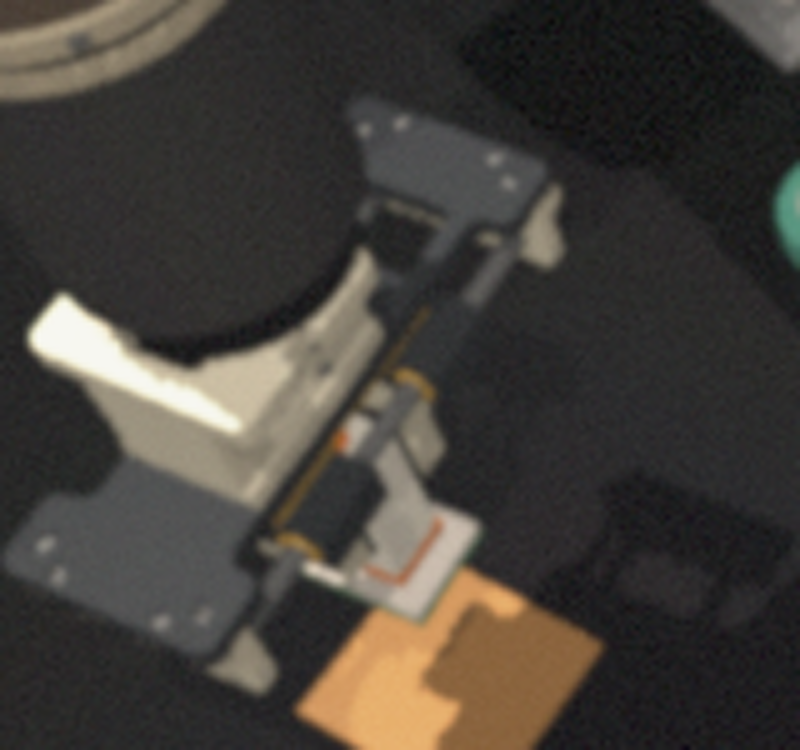

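The reader is in the fingers and clear of the mat; its foot is at crop (400,570). Next I turn it square and carry it to the dark pad.

move_arm --deltas '[{"dp": [0, 0, 10], "rotation": [0, 5.7, 0]}, {"dp": [0, 0, 20], "rotation": [0, 5.7, 0]}, {"dp": [0, 0, 25], "rotation": [0, 0, 0]}, {"dp": [0, 0, 25], "rotation": [0, 0, 0]}, {"dp": [0, 0, 25], "rotation": [0, 0, 0]}]'

```text
t: 4.42
eef_pos: [0.5064, -0.1479, 0.1337]
ee_rot: [-1.572, -0.001, -0.016]
force: [1.2, 0.0, -1.4]
width: 0.0261
```

```bash
python3 d.py 0.511 -0.003 0.13 0 0
```

```text
t 4.42 pos [ 0.5064 -0.1479  0.1337] rpy [-9.005e+01 -6.000e-02 -9.200e-01] F [ 1.17  0.01 -1.38] M [-0.003 -0.051 -0.011] w 0.0261
dp tool now mm [  2.3   3.5 144.9] | in target axes [  4.6   3.7 144.9] rotvec deg [ 0.05 -0.92  0.06]
```

move_arm --deltas '[{"dp": [1, 1, 25], "rotation": [0, -0.9, 0]}, {"dp": [1, 1, 30], "rotation": [0, 0, 0]}, {"dp": [0, 0, 30], "rotation": [0, 0, 0]}, {"dp": [0, 0, 30], "rotation": [0, 0, 0]}, {"dp": [0, 0, 20], "rotation": [0, 0, 0]}]'

```text
t: 4.83
eef_pos: [0.5066, -0.0068, 0.1317]
ee_rot: [-1.571, -0.0, -0.002]
force: [0.5, -0.2, -0.4]
width: 0.026
```

move_arm --deltas '[{"dp": [0, 0, 0], "rotation": [0, 0, 0]}, {"dp": [0, 0, 0], "rotation": [0, 0, 0]}]'

```text
t: 5.0
eef_pos: [0.5063, -0.0029, 0.1318]
ee_rot: [-1.571, -0.0, 0.003]
force: [-1.0, -1.1, -0.9]
width: 0.0259
```

```bash
python3 d.py 0.511 -0.003 0.13 0 0;  python3 - <<'E'
from h import *
grab('scene','s3'); crop('s3',140,160,300,290,5,'c7'); grab('top','t3'); crop('t3',240,190,360,310,5,'c8')
E
```

```text
t 5.0 pos [ 0.5063 -0.0029  0.1318] rpy [-8.999e+01 -1.000e-02  1.600e-01] F [-0.97 -1.11 -0.88] M [-0.12  -0.022 -0.002] w 0.0259
dp tool now mm [ 4.7  1.8 -0.1] | in target axes [ 4.7  1.8 -0.1] rotvec deg [-0.01  0.16  0.01]
```

View pics/c7.png

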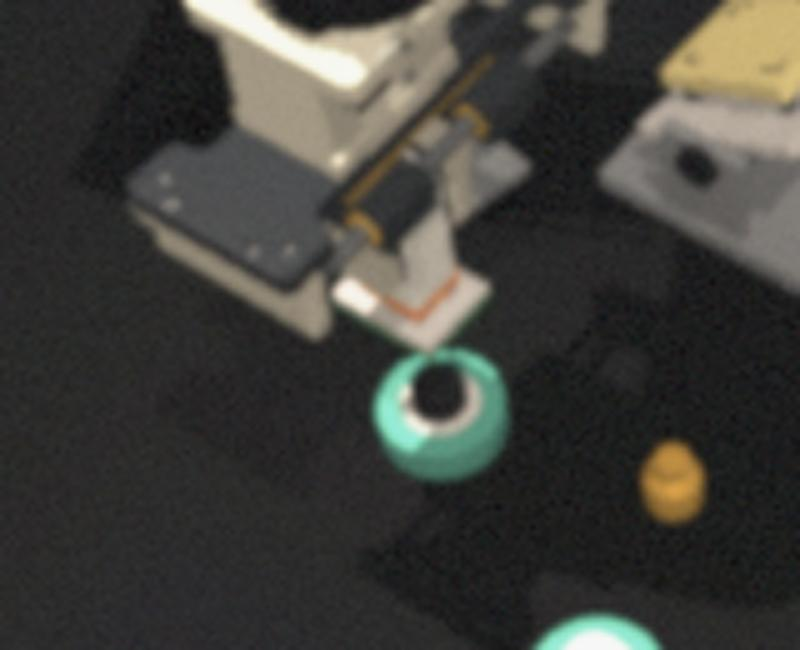

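View pics/c8.png

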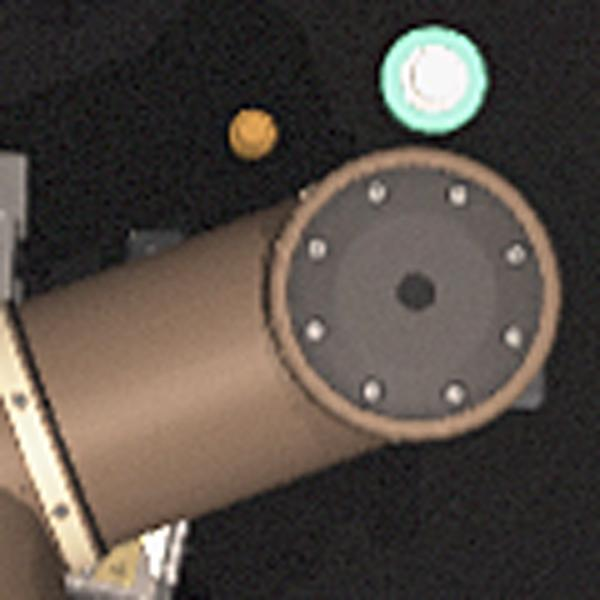

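```bash
python3 - <<'E'
from m import *
d=load('s3')
a=[ray(d,140+u/5,160+v/5,.1003) for u,v in [(490,289),(428,345),(336,290)]]
for p in a: print(p.round(4))
print('centre from right/left diag',((a[0]+a[2])/2).round(4), 'sides',np.linalg.norm(a[0]-a[1]),np.linalg.norm(a[1]-a[2]))
P=pts(d); C=d['pixels'].astype(int)
m=(np.hypot(P[...,0]-.506,P[...,1]+.003)<.045)&(P[...,2]>.094)&(P[...,2]<.106)
print(m.sum(),rect(P[m][:,:2]))
crop('s3',200,195,245,240,16,'c9')
E
```

```text
[0.5335 0.0153 0.1003]
[ 0.5301 -0.022   0.1003]
[ 0.4802 -0.0215  0.1003]
centre from right/left diag [ 0.5068 -0.0031  0.1003] sides 0.03739604502850539 0.04990983547087723
217 (array([505.4,  -2.8]), array([40.8, 53.3]), 89.5)
```

View pics/c9.png

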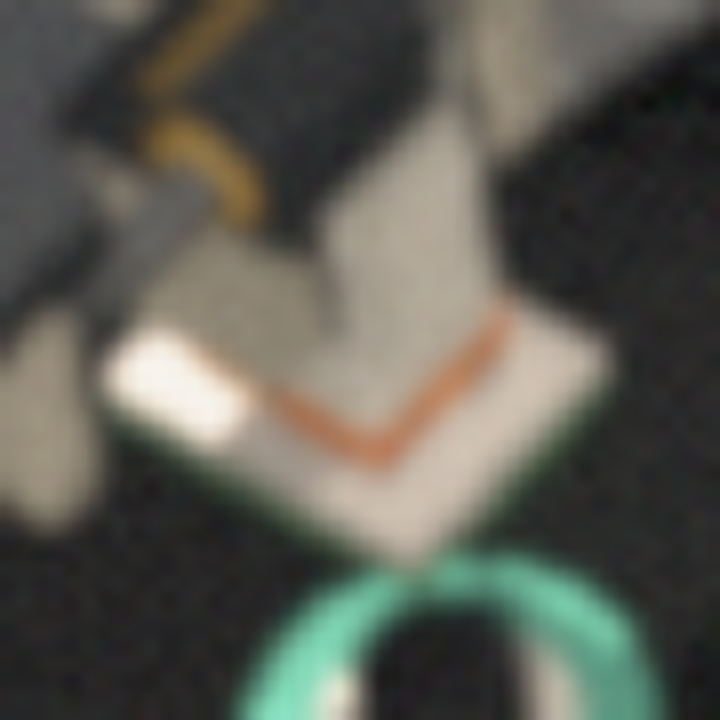

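move_arm --deltas '[{"dp": [4, 8, 0.5], "rotation": [0, 0, 0]}, {"dp": [0, 15, 0], "rotation": [0, 0, 0]}, {"dp": [0, 15, 0], "rotation": [0, 0, 0]}, {"dp": [0, 8, 0], "rotation": [0, 0, 0]}, {"dp": [0, 3, 0], "rotation": [0, 0, 0]}]'

```text
t: 5.52
eef_pos: [0.5121, -0.0073, 0.0805]
ee_rot: [-1.57, -0.003, -0.004]
force: [-1.5, 0.3, -0.8]
width: 0.0261
```

```bash
python3 d.py 0.510 -0.0023 0.0705 0 0
```

```text
t 5.52 pos [ 0.5121 -0.0073  0.0805] rpy [-89.96  -0.16  -0.24] F [-1.54  0.26 -0.83] M [-0.038  0.008  0.039] w 0.0261
dp tool now mm [-2.1 10.   5. ] | in target axes [-2.1 10.   5. ] rotvec deg [-0.04 -0.24  0.16]
```

move_arm --deltas '[{"dp": [-2, 2, 5], "rotation": [0, -0.2, 0.2]}, {"dp": [0, 3, 0], "rotation": [0, 0, 0]}, {"dp": [0, 3, 0], "rotation": [0, 0, 0]}, {"dp": [0, 2, 0], "rotation": [0, 0, 0]}]'

```text
t: 5.85
eef_pos: [0.5099, -0.0035, 0.0696]
ee_rot: [-1.571, 0.003, -0.003]
force: [-2.5, 0.6, 2.8]
width: 0.026
```

```bash
python3 d.py 0.510 -0.0023 0.0705 0 0
```

```text
t 5.85 pos [ 0.5099 -0.0035  0.0696] rpy [-90.03   0.16  -0.15] F [-2.45  0.6   2.77] M [ 0.165  0.894 -0.003] w 0.026
dp tool now mm [ 0.1 -0.9  1.2] | in target axes [ 0.1 -0.9  1.2] rotvec deg [ 0.03 -0.15 -0.16]
```

move_arm --deltas '[{"dp": [0, 0.5, 0], "rotation": [0, 0, 0]}, {"dp": [0, 0.5, 0], "rotation": [0, 0, 0]}, {"dp": [0, 0.5, 0], "rotation": [0, 0, 0]}]'

```text
t: 6.1
eef_pos: [0.5098, -0.0034, 0.0689]
ee_rot: [-1.571, 0.002, -0.002]
force: [-1.9, -0.7, 3.2]
width: 0.026
```

```bash
python3 d.py 0.510 -0.0023 0.0705 0 0;  python3 - <<'E'
from m import *
d=grab('scene','s4'); crop('s4',180,180,280,280,7,'c7')
P=pts(d)
m=(np.hypot(P[...,0]-.510,P[...,1]+.003)<.045)&(P[...,2]>.033)&(P[...,2]<.046)
print(m.sum(),rect(P[m][:,:2]))
E
```

```text
t 6.1 pos [ 0.5098 -0.0034  0.0689] rpy [-90.03   0.13  -0.12] F [-1.9  -0.66  3.18] M [-0.102  0.957 -0.011] w 0.026
dp tool now mm [ 0.2 -1.6  1.1] | in target axes [ 0.2 -1.6  1.1] rotvec deg [ 0.03 -0.12 -0.13]
189 (array([508.3,  -2.7]), array([53.1, 42.1]), 0.4)
```

View pics/c7.png

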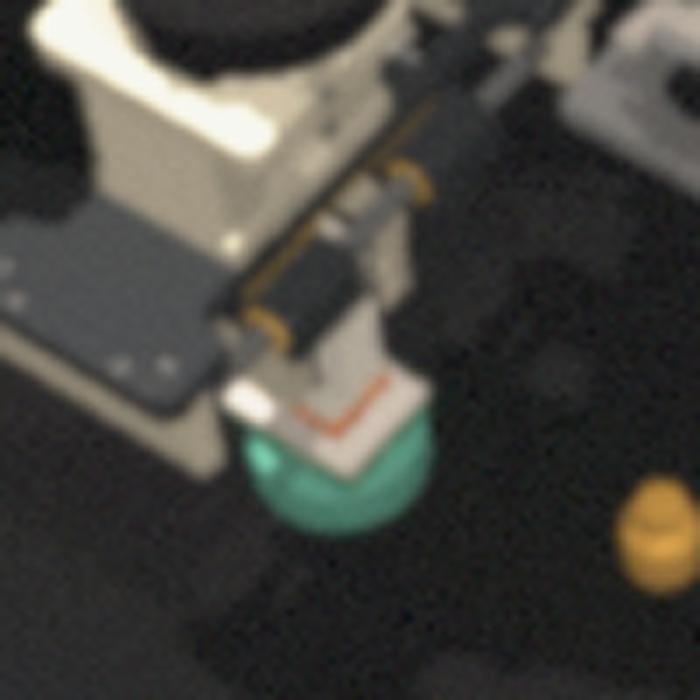

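The foot covers the middle of the dark pad, which has sunk: about 4 N, foot z about 0.030. Next is the white pad.

move_arm --deltas '[{"dp": [0, -10, 0], "rotation": [0, 0, 0]}, {"dp": [0, -20, 0], "rotation": [0, 0, 0]}, {"dp": [10, -15, -5], "rotation": [0, 0, 0]}, {"dp": [26, 0, -14], "rotation": [0, 0, 0]}, {"dp": [26, 0, -14], "rotation": [0, 0, 0]}]'

```text
t: 6.57
eef_pos: [0.5711, -0.0352, 0.1193]
ee_rot: [-1.57, -0.0, 0.002]
force: [0.1, 1.5, -1.3]
width: 0.0262
```

```bash
python3 d.py 0.649 -0.0735 0.110 0 0
```

```text
t 6.57 pos [ 0.5711 -0.0352  0.1193] rpy [-8.994e+01 -2.000e-02  1.000e-01] F [ 0.13  1.5  -1.31] M [ 0.152 -0.108 -0.045] w 0.0262
dp tool now mm [ 77.8   9.3 -38.5] | in target axes [ 77.9   9.3 -38.3] rotvec deg [-0.06  0.1   0.02]
```

move_arm --deltas '[{"dp": [25, 1, -12], "rotation": [0, 0, 0]}, {"dp": [25, 1, -12], "rotation": [0, 0, 0]}, {"dp": [15, 2, -8], "rotation": [0, 0, 0]}, {"dp": [5, 2, -2], "rotation": [0, 0, 0]}, {"dp": [0, 0, 0], "rotation": [0, 0, 0]}]'

```text
t: 6.98
eef_pos: [0.6507, -0.0726, 0.1178]
ee_rot: [-1.569, -0.009, 0.001]
force: [0.5, 0.9, -2.3]
width: 0.0257
```

```bash
python3 d.py 0.649 -0.0735 0.070 0 0;  python3 - <<'E'
from m import *
d=grab('scene','s5'); crop('s5',210,230,310,330,7,'c7')
P=pts(d); z=arm.get_state()['eef_pos'][2]-.0315
m=(np.hypot(P[...,0]-.648,P[...,1]+.0735)<.045)&(abs(P[...,2]-z)<.006)
print(z,m.sum(),rect(P[m][:,:2]))
E
```

```text
t 6.98 pos [ 0.6507 -0.0726  0.1178] rpy [-8.989e+01 -5.100e-01  6.000e-02] F [ 0.49  0.89 -2.28] M [-0.01   0.046 -0.004] w 0.0257
dp tool now mm [-2.2 47.7 -1. ] | in target axes [-1.7 47.8 -0.9] rotvec deg [-0.11  0.06  0.51]
0.08636106138782676 197 (array([657.5, -71.7]), array([36.6, 42.7]), 0.4)
```

View pics/c7.png

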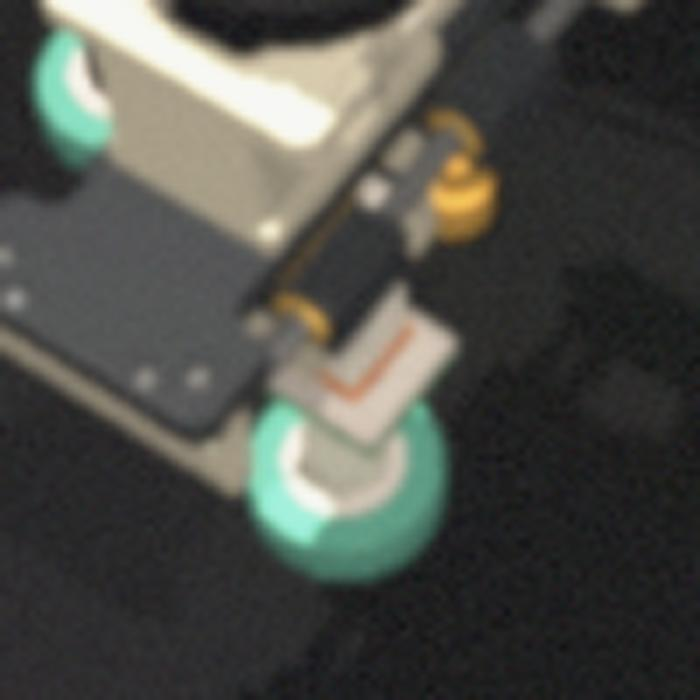

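The foot is above the white pad (crop 340,450), and the part of it that shows puts its centre at about x 0.650. Going down.

move_arm --deltas '[{"dp": [-1.5, 10, -1], "rotation": [0, 0, 0.4]}, {"dp": [0, 12, 0], "rotation": [0, 0, 0]}, {"dp": [0, 10, 0], "rotation": [0, 0, 0]}, {"dp": [0, 5, 0], "rotation": [0, 0, 0]}, {"dp": [0, 1, 0], "rotation": [0, 0, 0]}]'

```text
t: 7.45
eef_pos: [0.6449, -0.0711, 0.077]
ee_rot: [-1.568, -0.0, 0.003]
force: [-0.3, -0.2, -1.6]
width: 0.0258
```

```bash
python3 d.py 0.649 -0.0735 0.070 0 0
```

```text
t 7.45 pos [ 0.6449 -0.0711  0.077 ] rpy [-8.984e+01 -2.000e-02  1.600e-01] F [-0.3  -0.19 -1.58] M [-0.017  0.008  0.014] w 0.0258
dp tool now mm [ 4.   7.  -2.4] | in target axes [ 4.1  7.  -2.4] rotvec deg [-0.16  0.16  0.02]
```

move_arm --deltas '[{"dp": [4, 0, -2.5], "rotation": [0, 0, 0]}, {"dp": [0, 3, 0], "rotation": [0, 0, 0]}, {"dp": [0, 3, 0], "rotation": [0, 0, 0]}, {"dp": [0, 2, 0], "rotation": [0, 0, 0]}, {"dp": [0, 1, 0], "rotation": [0, 0, 0]}]'

```text
t: 7.87
eef_pos: [0.6489, -0.0733, 0.0682]
ee_rot: [-1.569, -0.0, 0.004]
force: [-2.4, 1.6, 4.1]
width: 0.026
```

```bash
python3 d.py 0.649 -0.0735 0.070 0 0
```

```text
t 7.87 pos [ 0.6489 -0.0733  0.0682] rpy [-89.87  -0.     0.25] F [-2.37  1.61  4.12] M [ 0.326  1.042 -0.024] w 0.026
dp tool now mm [ 0.1 -1.8 -0.2] | in target axes [ 0.1 -1.8 -0.2] rotvec deg [-0.13  0.25  0.  ]
```

move_arm --deltas '[{"dp": [0, 0, 0], "rotation": [0, 0, 0]}, {"dp": [0, 0.3, 0], "rotation": [0, 0, 0]}, {"dp": [0, 0.3, 0], "rotation": [0, 0, 0]}]'

```text
t: 8.12
eef_pos: [0.6489, -0.0733, 0.0687]
ee_rot: [-1.569, -0.001, 0.004]
force: [-2.1, 0.8, 3.9]
width: 0.0256
```

```bash
python3 d.py 0.649 -0.0735 0.070 0 0;python3 - <<'E'
from m import *
d=grab('scene','s6'); crop('s6',210,230,310,330,7,'c7')
P=pts(d); z=arm.get_state()['eef_pos'][2]-.0315
m=(np.hypot(P[...,0]-.648,P[...,1]+.0735)<.045)&(abs(P[...,2]-z)<.006)
print(z,m.sum(),rect(P[m][:,:2]))
E
```

```text
t 8.12 pos [ 0.6489 -0.0733  0.0687] rpy [-8.987e+01 -3.000e-02  2.500e-01] F [-2.12  0.79  3.86] M [ 0.194  0.979 -0.034] w 0.0256
dp tool now mm [ 0.1 -1.3 -0.2] | in target axes [ 0.1 -1.3 -0.2] rotvec deg [-0.13  0.25  0.03]
0.03714299913863456 175 (array([658.2, -72.8]), array([41.5, 30.7]), 88.1)
```

View pics/c7.png

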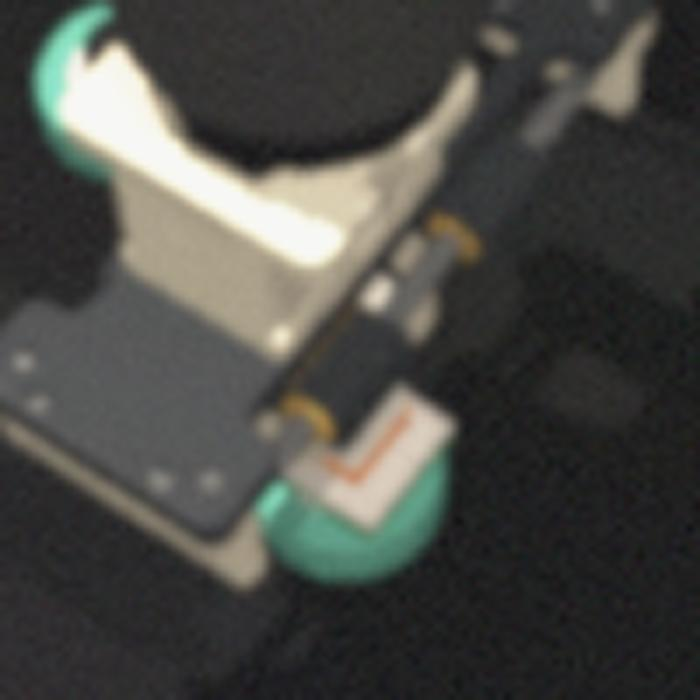

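The foot sits centred on the white pad, which has sunk (about 4–5 N). Lift, then carry to the stage.

move_arm --deltas '[{"dp": [0, -12, 0], "rotation": [0, 0, 0]}, {"dp": [0, -25, 0], "rotation": [0, 0, 0]}, {"dp": [0, -30, 0], "rotation": [0, 0, 0]}, {"dp": [-10, -25, 20], "rotation": [0, 0, 0]}, {"dp": [-15, -5, 30], "rotation": [0, 0, 0]}]'

```text
t: 8.58
eef_pos: [0.6245, -0.0268, 0.1677]
ee_rot: [-1.57, 0.003, -0.001]
force: [0.7, 1.3, -2.2]
width: 0.0258
```

move_arm --deltas '[{"dp": [-16, 0, 32], "rotation": [0, 0, 0]}, {"dp": [-16, 0, 32], "rotation": [0, 0, 0]}, {"dp": [-16, 0, 32], "rotation": [0, 0, 0]}, {"dp": [-16, 0, 32], "rotation": [0, 0, 0]}, {"dp": [-16, 0, 32], "rotation": [0, 0, 0]}]'

```text
t: 9.0
eef_pos: [0.5449, 0.1383, 0.1753]
ee_rot: [-1.566, -0.008, -0.006]
force: [1.4, 0.1, -1.2]
width: 0.0257
```

```bash
python3 d.py 0.499 0.215 0.165 0 0;python3 d.py 0.499 0.215 0.165 0 25.4
```

```text
t 9.0 pos [0.5449 0.1383 0.1753] rpy [-89.7   -0.45  -0.37] F [ 1.43  0.05 -1.21] M [ 0.105 -0.085  0.008] w 0.0257
dp tool now mm [-46.5  10.3  76.3] | in target axes [-45.9  10.3  76.7] rotvec deg [-0.3  -0.37  0.45]
t 9.0 pos [0.5449 0.1383 0.1753] rpy [-89.7   -0.45  -0.37] F [ 1.43  0.05 -1.21] M [ 0.105 -0.085  0.008] w 0.0257
dp tool now mm [-46.5  10.3  76.3] | in target axes [-45.9 -10.4  76.7] rotvec deg [ -0.21  -0.43 -24.95]
```

move_arm --deltas '[{"dp": [-14, 0, 25], "rotation": [-0.2, -0.4, 0]}, {"dp": [-14, 0, 25], "rotation": [0, 0, -6]}, {"dp": [-12, 0, 15], "rotation": [0, 0, -6]}, {"dp": [-4, 0, 5], "rotation": [0, 0, -6]}, {"dp": [0, 0, 0], "rotation": [0, 0, -5]}]'

```text
t: 9.42
eef_pos: [0.5061, 0.2175, 0.1796]
ee_rot: [-1.562, -0.385, -0.001]
force: [3.5, -2.6, 0.1]
width: 0.0258
```

move_arm --deltas '[{"dp": [0, 0, 0], "rotation": [0, 0, 0]}, {"dp": [0, 0, 0], "rotation": [0, 0, 0]}]'

```text
t: 9.58
eef_pos: [0.5012, 0.2148, 0.1777]
ee_rot: [-1.567, -0.387, 0.007]
force: [-0.0, 0.3, -1.1]
width: 0.026
```

```bash
python3 d.py 0.499 0.215 0.151 0 25.4
```

```text
t 9.58 pos [0.5012 0.2148 0.1777] rpy [-89.78 -22.2    0.38] F [-0.02  0.28 -1.15] M [0.009 1.345 0.025] w 0.026
dp tool now mm [-12.1  24.    0.1] | in target axes [-13.4  23.2   0.2] rotvec deg [-0.38  0.34 -3.2 ]
```

move_arm --deltas '[{"dp": [-6, 8, 0], "rotation": [-0.4, 0.3, -3.2]}, {"dp": [-5, 8, 0], "rotation": [0, 0, 0]}, {"dp": [0, 3, 0], "rotation": [0, 0, 0]}, {"dp": [0, 0, 0], "rotation": [0, 0, 0]}]'

```text
t: 9.92
eef_pos: [0.509, 0.2092, 0.1712]
ee_rot: [-1.564, -0.414, 0.01]
force: [0.2, 0.2, -1.4]
width: 0.026
```

```bash
python3 d.py 0.499 0.215 0.151 0 25.4; python3 - <<'E'
from m import *
d=grab('scene','s7'); crop('s7',220,110,350,230,6,'c7')
d=grab('top','t7'); crop('t7',170,180,290,300,6,'c8')
E
```

```text
t 9.92 pos [0.509  0.2092 0.1712] rpy [-89.6  -23.7    0.55] F [ 0.21  0.23 -1.44] M [-0.062  1.507 -0.02 ] w 0.026
dp tool now mm [-17.2  14.5   5.8] | in target axes [-17.7  13.9   5.8] rotvec deg [-0.63  0.5  -1.7 ]
```

View pics/c7.png

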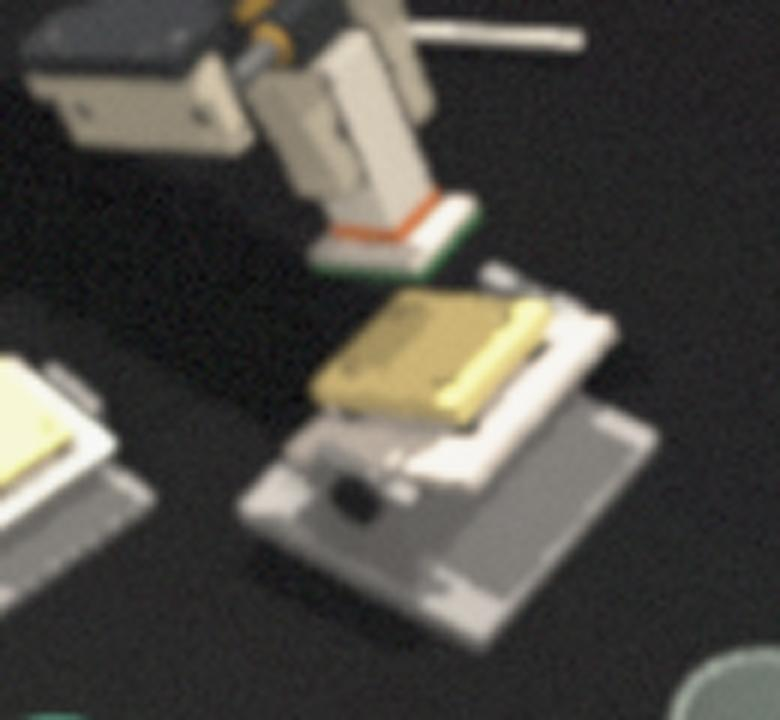

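View pics/c8.png

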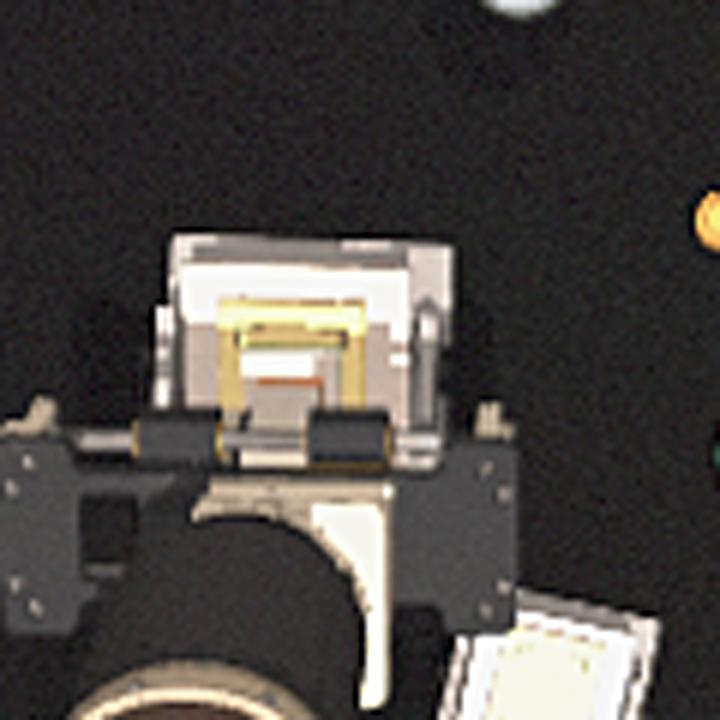

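move_arm --deltas '[{"dp": [-8, 5, 3], "rotation": [-0.6, 0.5, -1.7]}, {"dp": [-8, 5, 3], "rotation": [0, 0, 0]}, {"dp": [0, 0, 0], "rotation": [0, 0, 0]}, {"dp": [0, 0, 0], "rotation": [0, 0, 0]}]'

```text
t: 10.35
eef_pos: [0.5071, 0.2096, 0.1694]
ee_rot: [-1.565, -0.41, 0.009]
force: [-0.4, 0.3, -1.1]
width: 0.0261
```

```bash
python3 d.py 0.502 0.215 0.1455 0 25.4
```

```text
t 10.35 pos [0.5071 0.2096 0.1694] rpy [-89.69 -23.52   0.49] F [-0.42  0.33 -1.06] M [-0.028  1.521 -0.004] w 0.0261
dp tool now mm [-14.2  19.9   5.4] | in target axes [-14.8  19.4   5.4] rotvec deg [-0.51  0.44 -1.88]
```

```bash
python3 - <<'E'
from h import *
s=arm.get_state(); print(s['q'].round(3),s['joint_efforts'].round(2),s['qd'].round(3))
E
```

```text
[ 8.950e-01 -3.000e-03 -8.930e-01  6.810e-01 -5.070e-01 -3.029e+00] [-1.100e-01 -2.435e+01  2.445e+01  4.370e+00  1.100e-01  1.000e-02] [ 0.003  0.009 -0.004 -0.012  0.001  0.002]
```

Joint 6 is at its limit (-3.029), so the arm can't finish this tilt with the reader this way round. The criteria accept either way round, so I'll take the tilt off, turn the reader half a turn about its own axis and tilt again.

move_arm --deltas '[{"dp": [0, -5, 0], "rotation": [0, 0, 6]}, {"dp": [0, -5, 0], "rotation": [0, 0, 6]}, {"dp": [0, -5, 0], "rotation": [0, 0, 6]}, {"dp": [0, 0, 0], "rotation": [0, 0, 5]}, {"dp": [0, 0, 0], "rotation": [0, -4, 0]}]'

```text
t: 10.77
eef_pos: [0.5018, 0.2054, 0.1807]
ee_rot: [-1.577, -0.052, 0.083]
force: [2.1, 1.1, -0.8]
width: 0.0261
```

```bash
cat > d.py <<'E'
from h import *
import sys
# yaw = stage yaw + tool turn about own axis
def tgt(yaw,tilt,syaw=0): return R.from_euler('zy',[syaw,-tilt],degrees=True)*R.from_euler('z',yaw,degrees=True)*R.from_euler('x',-90,degrees=True)
if __name__=='__main__':
    x,y,z,yaw,tilt=map(float,sys.argv[1:6]); s=arm.get_state(); Rc=R.from_euler('xyz',s['ee_rot'])
    d=np.array([x,y,z])-s['eef_pos']; T=tgt(yaw,tilt)
    print('t',round(s['t'],2),'pos',s['eef_pos'].round(4),'rpy',np.degrees(s['ee_rot']).round(2),'F',s['force'].round(2),'M',s['moment'].round(3),'w',round(s['width'],4),'q',s['q'].round(2))
    print('dp tool now mm',(Rc.inv().apply(d)*1000).round(1),'| in target axes',(T.inv().apply(d)*1000).round(1),'rotvec deg',np.degrees((Rc.inv()*T).as_rotvec()).round(2))
E
python3 d.py .5 .215 .18 180 0;python3 d.py .5 .215 .18 0 0
```

```text
t 10.77 pos [0.5018 0.2054 0.1807] rpy [-90.37  -2.96   4.77] F [ 2.12  1.15 -0.8 ] M [ 0.128 -0.274  0.03 ] w 0.0261 q [ 0.78  0.15 -0.4   0.05 -0.98 -2.29]
dp tool now mm [-1.   0.6  9.7] | in target axes [ 1.8  0.7 -9.6] rotvec deg [   4.54 -175.18   -0.38]
t 10.77 pos [0.5018 0.2054 0.1807] rpy [-90.37  -2.96   4.77] F [ 2.12  1.15 -0.8 ] M [ 0.128 -0.274  0.03 ] w 0.0261 q [ 0.78  0.15 -0.4   0.05 -0.98 -2.29]
dp tool now mm [-1.   0.6  9.7] | in target axes [-1.8  0.7  9.6] rotvec deg [0.25 4.76 2.97]
```

move_arm --deltas '[{"dp": [0, 0, 5], "rotation": [0, -7, 2.8]}, {"dp": [0, 0, 0], "rotation": [0, -7, 0]}, {"dp": [0, 0, 0], "rotation": [0, -7, 0]}, {"dp": [0, 0, 0], "rotation": [0, -7, 0]}, {"dp": [0, 0, 0], "rotation": [0, -7, 0]}]'

```text
t: 11.18
eef_pos: [0.5033, 0.2131, 0.1799]
ee_rot: [-1.576, 0.004, 0.702]
force: [0.5, 0.1, -0.4]
width: 0.026
```

move_arm --deltas '[{"dp": [0, 0, 0], "rotation": [0, -7, 0]}, {"dp": [0, 0, 0], "rotation": [0, -7, 0]}, {"dp": [0, 0, 0], "rotation": [0, -7, 0]}, {"dp": [0, 0, 0], "rotation": [0, -7, 0]}, {"dp": [0, 0, 0], "rotation": [0, -7, 0]}]'

```text
t: 11.6
eef_pos: [0.5028, 0.2144, 0.1788]
ee_rot: [-1.571, 0.006, 1.328]
force: [0.4, -0.2, -1.7]
width: 0.0258
```

```bash
python3 d.py .5 .215 .18 180 0
```

```text
t 11.6 pos [0.5028 0.2144 0.1788] rpy [-90.     0.37  76.07] F [ 0.44 -0.19 -1.75] M [0.077 0.1   0.006] w 0.0258 q [ 0.76  0.19 -0.34  0.   -1.05 -1.01]
dp tool now mm [-0.1 -1.2  2.9] | in target axes [ 2.8 -1.2 -0.6] rotvec deg [  -0.33 -103.92   -0.26]
```

move_arm --deltas '[{"dp": [0, 0, 0], "rotation": [0, -7, 0]}, {"dp": [0, 0, 0], "rotation": [0, -7, 0]}, {"dp": [0, 0, 0], "rotation": [0, -7, 0]}, {"dp": [0, 0, 0], "rotation": [0, -7, 0]}, {"dp": [0, 0, 0], "rotation": [0, -7, 0]}]'

```text
t: 12.02
eef_pos: [0.502, 0.2156, 0.178]
ee_rot: [-1.565, 0.004, 1.953]
force: [-0.6, -0.3, -1.4]
width: 0.026
```

move_arm --deltas '[{"dp": [0, 0, 0], "rotation": [0, -7, 0]}, {"dp": [0, 0, 0], "rotation": [0, -7, 0]}, {"dp": [0, 0, 0], "rotation": [0, -7, 0]}, {"dp": [0, 0, 0], "rotation": [0, -7, 0]}, {"dp": [0, 0, 0], "rotation": [0, -7, 0]}]'

```text
t: 12.43
eef_pos: [0.5013, 0.2169, 0.1773]
ee_rot: [-1.564, -0.002, 2.578]
force: [0.7, -0.0, -1.4]
width: 0.026
```

move_arm --deltas '[{"dp": [0, 0, 0], "rotation": [0, -7, 0]}, {"dp": [0, 0, 0], "rotation": [0, -7, 0]}, {"dp": [0, 0, 0], "rotation": [0, -7, 0]}, {"dp": [0, 0, 0], "rotation": [0, -7, 0]}]'

```text
t: 12.77
eef_pos: [0.5007, 0.218, 0.1766]
ee_rot: [-1.566, -0.007, 3.078]
force: [-0.0, -0.6, -2.2]
width: 0.0259
```

```bash
python3 d.py .5 .215 .18 180 25.4
```

```text
t 12.77 pos [0.5007 0.218  0.1766] rpy [-89.71  -0.39 176.34] F [-0.04 -0.55 -2.22] M [-0.022  0.136  0.02 ] w 0.0259 q [ 0.77  0.19 -0.34 -0.   -1.05  0.74]
dp tool now mm [ 0.5 -3.3  3. ] | in target axes [-0.8 -3.3  3. ] rotvec deg [-1.08 -3.54 25.79]
```

move_arm --deltas '[{"dp": [0, 0, 3], "rotation": [-0.4, -3.5, 0]}, {"dp": [0, 0, 0], "rotation": [0, 0, 6.8]}, {"dp": [0, 0, 0], "rotation": [0, 0, 6.8]}, {"dp": [0, 0, 0], "rotation": [0, 0, 6.8]}, {"dp": [0, 0, 0], "rotation": [0, 0, 5]}]'

```text
t: 13.18
eef_pos: [0.5076, 0.2169, 0.1784]
ee_rot: [-1.572, 0.399, -3.134]
force: [3.1, -1.5, 0.4]
width: 0.0258
```

move_arm --deltas '[{"dp": [0, 0, 0], "rotation": [0, 0, 0]}, {"dp": [0, 0, 0], "rotation": [0, 0, 0]}]'

```text
t: 13.35
eef_pos: [0.503, 0.2137, 0.1756]
ee_rot: [-1.566, 0.4, -3.127]
force: [0.0, -0.5, -1.4]
width: 0.026
```

```bash
python3 d.py .502 .215 .1455 180 25.4
```

```text
t 13.35 pos [0.503  0.2137 0.1756] rpy [ -89.73   22.93 -179.14] F [ 0.   -0.5  -1.39] M [-0.107  1.58  -0.019] w 0.026 q [ 0.92 -0.01 -0.86  0.63 -0.55  0.15]
dp tool now mm [12.7 27.3 -1.5] | in target axes [13.8 26.8 -1.3] rotvec deg [0.08 0.79 2.47]
```

move_arm --deltas '[{"dp": [5, 8, -1], "rotation": [0, 0.8, 2.4]}, {"dp": [5, 8, 0], "rotation": [0, 0, 0]}, {"dp": [3, 6, 0], "rotation": [0, 0, 0]}, {"dp": [0, 2, 0], "rotation": [0, 0, 0]}, {"dp": [0, 0, 0], "rotation": [0, 0, 0]}]'

```text
t: 13.77
eef_pos: [0.5053, 0.2161, 0.1508]
ee_rot: [-1.578, 0.443, 3.133]
force: [0.8, 0.6, -1.7]
width: 0.0255
```

```bash
python3 d.py .502 .215 .1455 180 25.4
```

```text
t 13.77 pos [0.5053 0.2161 0.1508] rpy [-90.41  25.36 179.51] F [ 0.83  0.6  -1.73] M [-0.171  1.785  0.013] w 0.0255 q [ 0.85  0.02 -0.98  0.91 -0.42 -0.1 ]
dp tool now mm [5.2 3.3 1.1] | in target axes [5.2 3.3 1.1] rotvec deg [ 0.2  -0.44  0.03]
```

```bash
python3 - <<'E'
from m import *
d=grab('scene','s8'); crop('s8',220,110,350,230,6,'c7')
d=grab('top','t8'); crop('t8',170,180,290,300,6,'c8')
E
```

```text
(no output)
```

View pics/c7.png

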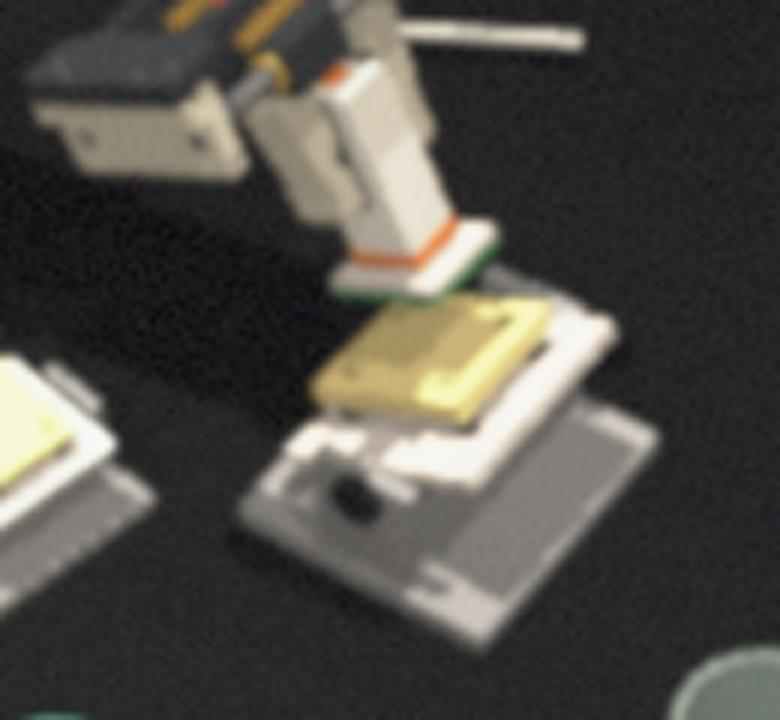

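View pics/c8.png

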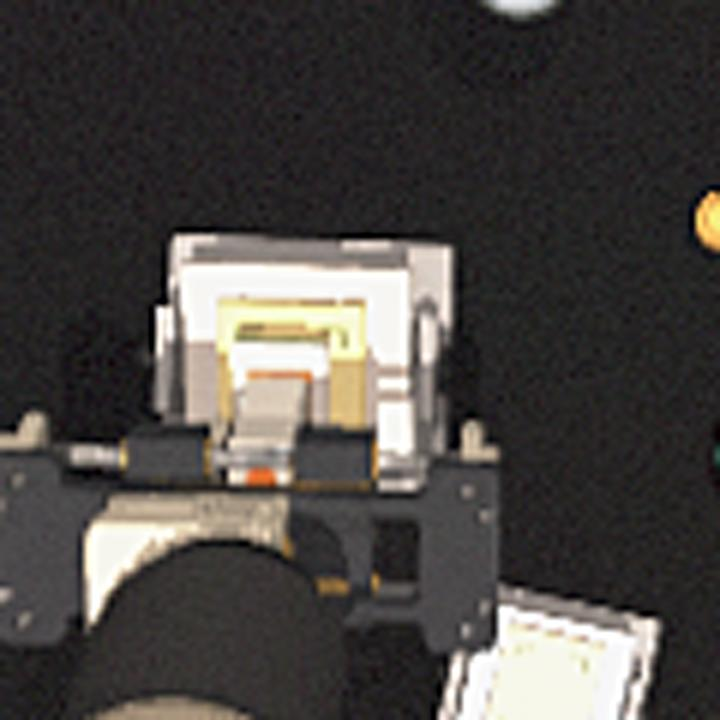

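move_arm --deltas '[{"dp": [2, 6, 1], "rotation": [0, -0.4, 0]}, {"dp": [1, 8, 0], "rotation": [0, 0, 0]}, {"dp": [0, 6, 0], "rotation": [0, 0, 0]}, {"dp": [0, 3, 0], "rotation": [0, 0, 0]}, {"dp": [0, 0, 0], "rotation": [0, 0, 0]}]'

```text
t: 14.28
eef_pos: [0.5177, 0.2187, 0.1338]
ee_rot: [-1.58, 0.447, 3.138]
force: [0.9, 0.3, -0.9]
width: 0.0262
```

```bash
python3 d.py .5123 .215 .1237 180 25.4
```

```text
t 14.28 pos [0.5177 0.2187 0.1338] rpy [-90.51  25.62 179.78] F [ 0.88  0.32 -0.87] M [-0.161  1.877 -0.002] w 0.0262 q [ 0.77  0.06 -1.01  1.08 -0.34 -0.2 ]
dp tool now mm [9.3 6.7 3.8] | in target axes [9.2 6.8 3.7] rotvec deg [ 0.42 -0.2  -0.22]
```

```bash
cat > log.py <<'E'
from h import *
import json
s=arm.get_state(); open('log.jsonl','a').write(json.dumps([s['q'].tolist(),s['eef_pos'].tolist(),s['ee_rot'].tolist()])+'\n'); print(s['q'].round(4))
E
python3 log.py
cat > fit.py <<'E'
from h import *
import json
from scipy.optimize import least_squares
D=[([-9.95934314e-01,3.59371858e-01,1.10153113e-02,-3.53698781e-04,-1.22408944e+00,-2.88057851e-01],[0.19074711,-0.64695561,0.22561281],[-1.56912017e+00,1.49903117e-04,2.86683826e-01],1),
([.895,-.003,-.893,.681,-.507,-3.029],[.5071,.2096,.1694],[-1.565,-.410,.009],1)]
r=np.radians
for q,p,e in [([0.78,0.15,-0.4,0.05,-0.98,-2.29],[0.5018,0.2054,0.1807],[-90.37,-2.96,4.77]),([0.76,0.19,-0.34,0,-1.05,-1.01],[0.5028,0.2144,0.1788],[-90,.37,76.07]),
 ([0.77,0.19,-0.34,0,-1.05,0.74],[0.5007,0.218,0.1766],[-89.71,-.39,176.34]),([0.92,-0.01,-0.86,0.63,-0.55,0.15],[0.503,0.2137,0.1756],[-89.73,22.93,-179.14]),([0.85,0.02,-0.98,0.91,-0.42,-0.1],[0.5053,0.2161,0.1508],[-90.41,25.36,179.51])]:
    D.append((q,p,r(e).tolist(),.25))
for l in open('log.jsonl'):
    q,p,e=json.loads(l); D.append((q,p,e,1))
Ry=lambda a:R.from_euler('y',a); Rx=lambda a:R.from_euler('x',a); Rz=lambda a:R.from_euler('z',a)
def fk(v,q,s4,s6,C):
    d1,a1,a2,e3,d4,y1,y2,x5,z5,L=v
    p=np.array([0,0,d1]); A=Rz(q[0]); 
    A2=A*Ry(q[1]); p=p+A.apply([a1,0,0])+A2.apply([0,y1,a2])
    A3=A2*Ry(-q[2]); p=p+A3.apply([d4,0,e3])
    A4=A3*Rx(s4*q[3]); 
    A5=A4*Ry(-q[4]); p=p+A5.apply([0,y2,z5])
    A6=A5*Rx(s6*q[5]); p=p+A6.apply([L,0,0])
    return p,A6*C
def orient(q,s4,s6): return Rz(q[0])*Ry(q[1])*Ry(-q[2])*Rx(s4*q[3])*Ry(-q[4])*Rx(s6*q[5])
if __name__=='__main__':
  best=None
  for s4 in (1,-1):
    for s6 in (1,-1):
      Os=[orient(q,s4,s6).inv()*R.from_euler('xyz',e) for q,p,e,w in D]
      C=R.concatenate([Os[0],Os[1],Os[-1]]).mean(); err=[np.degrees((C.inv()*o).magnitude()).round(2) for o in Os]
      print(s4,s6,err)
      if max(err)<4:
        f=lambda v:np.concatenate([w*(fk(v,q,s4,s6,C)[0]-p)*1000 for q,p,e,w in D]+[(v-v0)*1000*.002])
        v0=np.array([.3,0,.4,0,.4,-.1,0,0,0,.35])
        o=least_squares(f,v0); print(o.x.round(4)); print(o.fun[:-10].reshape(-1,3).round(1))
        np.savez('kin.npz',v=o.x,C=C.as_matrix(),s=[s4,s6])
E
python3 fit.py
```

```text
[ 0.766   0.0556 -1.0131  1.0827 -0.34   -0.2036]
1 1 [np.float64(90.11), np.float64(43.15), np.float64(43.54), np.float64(172.43), np.float64(27.56), np.float64(43.84), np.float64(48.86), np.float64(53.56)]
1 -1 [np.float64(63.26), np.float64(33.63), np.float64(60.12), np.float64(62.83), np.float64(63.41), np.float64(39.27), np.float64(53.21), np.float64(67.75)]
-1 1 [np.float64(18.29), np.float64(27.63), np.float64(112.03), np.float64(100.63), np.float64(99.34), np.float64(32.0), np.float64(3.15), np.float64(8.62)]
-1 -1 [np.float64(0.02), np.float64(0.03), np.float64(0.46), np.float64(0.49), np.float64(0.21), np.float64(0.51), np.float64(0.23), np.float64(0.02)]
[ 0.1975  0.0014  0.6007 -0.0012  0.4657  0.0019 -0.1937 -0.     -0.0027
  0.3739]
[[ 0.   0.   0. ]
 [-0.3 -0.1 -0.1]
 [ 0.8  0.7  0.3]
 [-0.3 -0.5 -0.5]
 [-0.3 -0.2  0.1]
 [ 0.4  0.4  0.8]
 [ 0.6 -0.2 -0.1]
 [ 0.   0.   0. ]]
```

```bash
cat > ik.py <<'E'
from fit import *
K=np.load('kin.npz'); v=K['v'];C=R.from_matrix(K['C']);s4,s6=K['s']
lo=np.array([-3.07,-1.43,-1.02,-3.03,-3.05,-3.03])+.03; hi=np.array([3.07,2.12,1.25,1.67,0,3.03])-.03
def F(q,p,T):
    a,b=fk(v,q,s4,s6,C); return np.r_[(a-p)*10,(T.inv()*b).as_rotvec()]
def allik(p,T,n=120):
    S=[]; rng=np.random.default_rng(0)
    for _ in range(n):
        o=least_squares(F,rng.uniform(lo,hi),bounds=(lo,hi),args=(p,T))
        if np.abs(o.fun).max()<1e-4 and not any(np.abs(o.x-s).max()<.02 for s in S): S.append(o.x)
    return S
E
cat > t1.py <<'E'
from ik import *
from d import tgt
c=np.array([.5335,.215,.079])
for tilt in (25.4,24):
 n=np.array([-np.sin(np.radians(tilt)),0,np.cos(np.radians(tilt))])
 for h in (.0355,.0495,.08):
  for yaw in (0,180): 
    print(tilt,h,yaw,[s.round(2).tolist() for s in allik(c+n*h,tgt(yaw,tilt),60)])
E
python3 t1.py
```

```text
25.4 0.0355 0 []
25.4 0.0355 180 []
25.4 0.0495 0 []
25.4 0.0495 180 []
25.4 0.08 0 []
25.4 0.08 180 []
24 0.0355 0 []
24 0.0355 180 []
24 0.0495 0 []
24 0.0495 180 []
24 0.08 0 []
24 0.08 180 [[0.89, 0.02, -0.95, 0.79, -0.46, -0.01]]
```

The fitted kinematics reproduce every logged pose to within 1 mm. They show the tilted pose can't be reached with the fingers parallel to the reader's axis: joint 3 runs into its limit. So I'll set the reader back on the mat and grip it again with the fingers pitched about the jaw axis. First I check which pitch works.

```bash
cat > t2.py <<'E'
from ik import *
c=np.array([.5335,.215,.079]); G=.056
def pose(foot,tilt,yaw,lam,g=G):
    Q=Ry(-np.radians(tilt))*Rz(np.radians(yaw)) if not isinstance(yaw,tuple) else Rz(np.radians(yaw[0]))
    T=Q*Ry(np.radians(lam))*Rx(-np.pi/2)
    return foot+Q.apply([0,0,g])+T.apply([0,.019,0]),T
if __name__=='__main__':
 n=Ry(-np.radians(25.4)).apply([0,0,1])
 for b in (10,15,20):
  for yaw in (0,180):
   l=b if yaw==0 else -b
   for nm,f,t in [('plate-4',c-.004*n,25.4),('plate+40',c+.04*n,25.4),('mat',np.array([.511,-.252,.004]),0),('mat+80',np.array([.511,-.252,.084]),0)]:
    print(b,yaw,nm,[s.round(2).tolist() for s in allik(*pose(f,t,yaw,l),40)])
E
python3 t2.py
```

```text
10 0 plate-4 [[0.86, 0.15, -0.77, 0.42, -0.51, -2.79]]
10 0 plate+40 [[0.9, 0.07, -0.73, 0.36, -0.63, -2.75]]
10 0 mat [[-0.1, 0.46, -0.33, 0.02, -0.96, -1.48]]
10 0 mat+80 [[-0.1, 0.37, -0.25, 0.02, -1.12, -1.48]]
10 180 plate-4 [[0.86, 0.15, -0.77, 0.42, -0.51, 0.36]]
10 180 plate+40 [[0.9, 0.07, -0.73, 0.36, -0.63, 0.39]]
10 180 mat [[-0.1, 0.46, -0.33, 0.02, -0.96, 1.66]]
10 180 mat+80 [[-0.1, 0.37, -0.25, 0.02, -1.12, 1.66]]
15 0 plate-4 [[0.84, 0.19, -0.63, 0.23, -0.64, -2.58]]
15 0 plate+40 [[0.87, 0.11, -0.61, 0.21, -0.74, -2.58]]
15 0 mat [[-0.1, 0.5, -0.27, 0.03, -1.06, -1.49]]
15 0 mat+80 [[-0.1, 0.42, -0.2, 0.03, -1.22, -1.49]]
15 180 plate-4 [[0.84, 0.19, -0.63, 0.23, -0.64, 0.56]]
15 180 plate+40 [[0.87, 0.11, -0.61, 0.21, -0.74, 0.56]]
15 180 mat [[-0.1, 0.5, -0.27, 0.03, -1.06, 1.65]]
15 180 mat+80 [[-0.1, 0.42, -0.2, 0.03, -1.22, 1.66]]
20 0 plate-4 [[0.8, 0.23, -0.52, 0.1, -0.76, -2.44]]
20 0 plate+40 [[0.82, 0.15, -0.5, 0.09, -0.85, -2.45]]
20 0 mat [[-0.09, 0.55, -0.21, 0.03, -1.16, -1.5]]
20 0 mat+80 [[-0.09, 0.46, -0.14, 0.03, -1.31, -1.49]]
20 180 plate-4 [[0.8, 0.23, -0.52, 0.1, -0.76, 0.71]]
20 180 plate+40 [[0.82, 0.15, -0.5, 0.09, -0.85, 0.69]]
20 180 mat [[-0.09, 0.55, -0.21, 0.03, -1.16, 1.64]]
20 180 mat+80 [[-0.09, 0.46, -0.14, 0.03, -1.31, 1.65]]
```

move_arm --deltas '[{"dp": [0, -12, 0], "rotation": [0, 0, 0]}, {"dp": [0, -20, 0], "rotation": [0, 0, -6]}, {"dp": [0, -12, 0], "rotation": [0, 0, -6.5]}, {"dp": [0, 0, 0], "rotation": [0, 0, -6.5]}, {"dp": [0, 0, 10], "rotation": [0, 0, -6]}]'

```text
t: 14.7
eef_pos: [0.5247, 0.1958, 0.1681]
ee_rot: [-1.556, 0.221, 3.122]
force: [2.5, -2.6, 0.0]
width: 0.0258
```

```bash
python3 d.py .511 -.252 .13 180 0; python3 log.py
```

```text
t 14.7 pos [0.5247 0.1958 0.1681] rpy [-89.16  12.68 178.88] F [ 2.54 -2.58  0.04] M [-0.692  0.447 -0.147] w 0.0258 q [ 0.82  0.1  -0.59  0.26 -0.75  0.55]
dp tool now mm [ 13.2  42.7 447.4] | in target axes [ 13.7  38.1 447.8] rotvec deg [ -0.96  -1.21 -12.67]
[ 0.822   0.1044 -0.5923  0.2565 -0.7527  0.5505]
```

move_arm --deltas '[{"dp": [0, 0, 20], "rotation": [-0.9, -1.2, -6.3]}, {"dp": [0, 0, 30], "rotation": [0, 0, -6.3]}, {"dp": [1, 0, 35], "rotation": [0, 0, 0]}, {"dp": [1, 0, 35], "rotation": [0, 0, 0]}, {"dp": [1, 0, 35], "rotation": [0, 0, 0]}]'

```text
t: 15.12
eef_pos: [0.5258, 0.0577, 0.172]
ee_rot: [-1.586, 0.014, -3.129]
force: [0.3, 0.4, -1.6]
width: 0.0254
```

move_arm --deltas '[{"dp": [1, 0, 35], "rotation": [0, 0, 0]}, {"dp": [1, 0, 35], "rotation": [0, 0, 0]}, {"dp": [1, 0, 35], "rotation": [0, 0, 0]}, {"dp": [1, 0, 35], "rotation": [0, 0, 0]}, {"dp": [1, 0, 35], "rotation": [0, 0, 0]}]'

```text
t: 15.53
eef_pos: [0.5232, -0.1176, 0.1706]
ee_rot: [-1.6, 0.016, -3.121]
force: [1.0, 0.6, -0.5]
width: 0.0258
```

```bash
python3 d.py .511 -.252 .13 180 0; python3 log.py
```

```text
t 15.53 pos [ 0.5232 -0.1176  0.1706] rpy [ -91.66    0.91 -178.84] F [ 1.04  0.58 -0.54] M [-0.164  0.121  0.032] w 0.0258 q [ 0.12  0.17 -0.37 -0.03 -1.01  1.48]
dp tool now mm [ 15.5  36.4 135.2] | in target axes [ 12.2  40.6 134.4] rotvec deg [ 1.66  1.17 -0.89]
[ 0.124   0.1716 -0.3673 -0.0319 -1.0134  1.4838]
```

move_arm --deltas '[{"dp": [3, 5, 35], "rotation": [1.6, 1.2, -0.9]}, {"dp": [3, 8, 35], "rotation": [0, 0, 0]}, {"dp": [3, 10, 30], "rotation": [0, 0, 0]}, {"dp": [2, 8, 20], "rotation": [0, 0, 0]}, {"dp": [0, 0, 5], "rotation": [0, 0, 0]}]'

```text
t: 15.95
eef_pos: [0.5142, -0.2463, 0.1392]
ee_rot: [-1.583, 0.005, -3.141]
force: [-0.1, 0.3, -1.9]
width: 0.0261
```

move_arm --deltas '[{"dp": [0, 0, 0], "rotation": [0, 0, 0]}]'

```text
t: 16.03
eef_pos: [0.5143, -0.2466, 0.1391]
ee_rot: [-1.584, 0.005, 3.141]
force: [-0.5, -0.1, -0.9]
width: 0.0257
```

```bash
python3 d.py .511 -.252 .044 180 0; python3 log.py; python3 - <<'E'
from m import *
d=grab('scene','s9'); crop('s9',70,200,220,360,5,'c7')
E
```

```text
t 16.03 pos [ 0.5143 -0.2466  0.1391] rpy [-90.78   0.29 179.96] F [-0.55 -0.07 -0.9 ] M [-0.058  0.148  0.009] w 0.0257 q [-0.11  0.26 -0.33 -0.02 -0.97  1.69]
dp tool now mm [ 3.8 95.   6.7] | in target axes [ 3.3 95.1  5.4] rotvec deg [ 0.78 -0.03 -0.29]
[-0.1142  0.2619 -0.3337 -0.0171 -0.9717  1.6941]
```

View pics/c7.png

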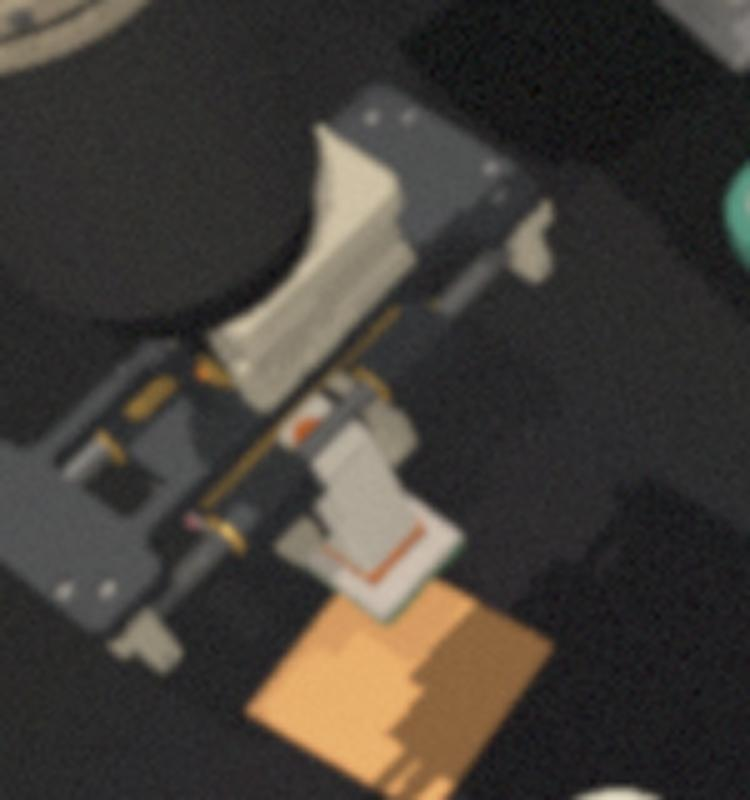

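move_arm --deltas '[{"dp": [3, 20, 5], "rotation": [0.8, 0, -0.3]}, {"dp": [0, 25, 0], "rotation": [0, 0, 0]}, {"dp": [0, 25, 0], "rotation": [0, 0, 0]}, {"dp": [0, 12, 0], "rotation": [0, 0, 0]}, {"dp": [0, 3, 0], "rotation": [0, 0, 0]}]'

```text
t: 16.5
eef_pos: [0.5177, -0.2441, 0.057]
ee_rot: [-1.573, 0.012, -3.136]
force: [0.1, 0.2, -1.5]
width: 0.0261
```

```bash
python3 d.py .511 -.252 .044 180 0; python3 log.py
```

```text
t 16.5 pos [ 0.5177 -0.2441  0.057 ] rpy [ -90.1     0.68 -179.66] F [ 0.15  0.19 -1.54] M [-0.101  0.251  0.029] w 0.0261 q [-0.1   0.35 -0.43 -0.   -0.77  1.68]
dp tool now mm [ 6.9 12.9  7.9] | in target axes [ 6.7 13.   7.9] rotvec deg [ 0.1   0.34 -0.68]
[-0.101   0.353  -0.432  -0.0044 -0.7742  1.6809]
```

move_arm --deltas '[{"dp": [6, 4, 8], "rotation": [0, 0.3, -0.7]}, {"dp": [0, 4, 0], "rotation": [0, 0, 0]}, {"dp": [0, 2, 0], "rotation": [0, 0, 0]}, {"dp": [0, 1, 0], "rotation": [0, 0, 0]}]'

```text
t: 16.83
eef_pos: [0.514, -0.2492, 0.0476]
ee_rot: [-1.573, 0.001, -3.136]
force: [1.1, 0.8, -1.3]
width: 0.0257
```

```bash
python3 d.py .511 -.252 .044 180 0
```

```text
t 16.83 pos [ 0.514  -0.2492  0.0476] rpy [-9.015e+01  8.000e-02 -1.797e+02] F [ 1.06  0.77 -1.26] M [-0.092  0.133 -0.053] w 0.0257 q [-0.11  0.37 -0.44 -0.   -0.77  1.69]
dp tool now mm [3.1 3.6 2.8] | in target axes [3.  3.6 2.8] rotvec deg [ 0.15  0.3  -0.08]
```

move_arm --deltas '[{"dp": [2, 2, 2], "rotation": [0, 0, 0]}, {"dp": [0, 1.5, 0], "rotation": [0, 0, 0]}, {"dp": [0, 1.5, 0], "rotation": [0, 0, 0]}]'

```text
t: 17.08
eef_pos: [0.5134, -0.2512, 0.0442]
ee_rot: [-1.573, 0.005, -3.136]
force: [-0.6, 0.5, -2.1]
width: 0.0259
```

```bash
python3 d.py .511 -.252 .044 180 0
```

```text
t 17.08 pos [ 0.5134 -0.2512  0.0442] rpy [ -90.12    0.29 -179.66] F [-0.62  0.5  -2.07] M [-0.138  0.097 -0.025] w 0.0259 q [-0.11  0.37 -0.44 -0.   -0.75  1.69]
dp tool now mm [2.4 0.2 0.8] | in target axes [2.4 0.2 0.8] rotvec deg [ 0.12  0.34 -0.29]
```

move_arm --deltas '[{"dp": [0, 1, 0], "rotation": [0, 0, 0]}, {"dp": [0, 1, 0], "rotation": [0, 0, 0]}]'

```text
t: 17.25
eef_pos: [0.5136, -0.2513, 0.0434]
ee_rot: [-1.573, 0.006, -3.136]
force: [-4.3, 5.1, 15.3]
width: 0.026
```

```bash
python3 d.py .511 -.252 .044 180 0
```

```text
t 17.25 pos [ 0.5136 -0.2513  0.0434] rpy [ -90.11    0.33 -179.66] F [-4.29  5.07 15.35] M [ 2.038  2.064 -0.103] w 0.026 q [-0.11  0.37 -0.44 -0.   -0.75  1.69]
dp tool now mm [ 2.6 -0.6  0.7] | in target axes [ 2.6 -0.6  0.7] rotvec deg [ 0.11  0.34 -0.33]
```

The reader is down on the mat (contact at TCP z 0.0434, as when I first gripped it). Opening.

move_arm --deltas '[{"dp": [0, 0, 0], "rotation": [0, 0, 0]}, {"dp": [0, 0, 0], "rotation": [0, 0, 0]}, {"dp": [0, 0, 0], "rotation": [0, 0, 0]}, {"dp": [0, 0, 0], "rotation": [0, 0, 0]}, {"dp": [0, 0, 0], "rotation": [0, 0, 0]}]' --jaw 90

```text
t: 17.67
eef_pos: [0.5147, -0.2517, 0.0448]
ee_rot: [-1.572, 0.009, -3.136]
force: [0.1, -0.6, -0.3]
width: 0.0531
```

```bash
cat > g.py <<'E'
from t2 import *
import sys
def rep(p,T):
    s=arm.get_state(); Rc=R.from_euler('xyz',s['ee_rot']); d=p-s['eef_pos']
    print('t',round(s['t'],2),'pos',s['eef_pos'].round(4),'F',s['force'].round(2),'w',round(s['width'],4),'q',s['q'].round(2))
    print('target',p.round(4),'dp tool now',(Rc.inv().apply(d)*1000).round(1),'| target axes',(T.inv().apply(d)*1000).round(1),'rotvec',np.degrees((Rc.inv()*T).as_rotvec()).round(2))
E
python3 -c "
from g import *
grab('scene','s10'); crop('s10',70,200,220,360,5,'c7')
rep(*pose(np.array([.513,-.2515,.004]),0,180,-15,.058))"
```

```text
t 17.72 pos [ 0.5147 -0.2517  0.0448] F [-0.08  0.69  0.54] w 0.0547 q [-0.12  0.37 -0.44 -0.   -0.75  1.69]
target [ 0.5081 -0.2515  0.0436] dp tool now [ 6.6  1.1 -0.3] | target axes [ 6.1  2.8 -0.2] rotvec [  0.02   0.35 -15.49]
```

View pics/c7.png

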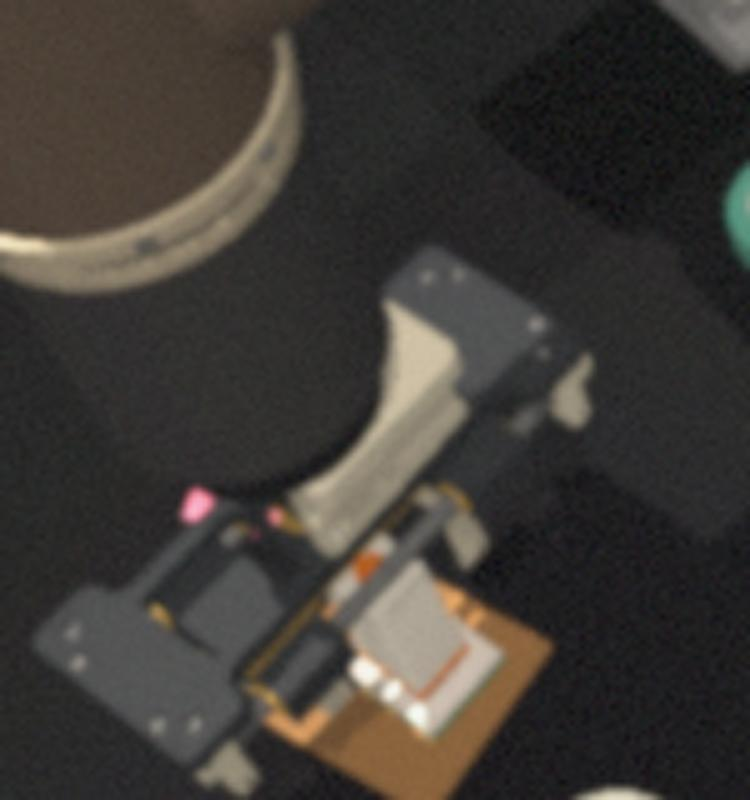

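move_arm --deltas '[{"dp": [2, 0, 0], "rotation": [0, 0.3, -5.2]}, {"dp": [2, 0, 0], "rotation": [0, 0, -5.2]}, {"dp": [2, 1, 0], "rotation": [0, 0, -5.2]}, {"dp": [0, 0, 0], "rotation": [0, 0, 0]}, {"dp": [0, 0, 0], "rotation": [0, 0, 0]}]'

```text
t: 18.13
eef_pos: [0.507, -0.2521, 0.0448]
ee_rot: [-1.571, -0.275, 3.141]
force: [0.1, -0.7, -0.4]
width: 0.0566
```

```bash
python3 -c "
from g import *
from m import rect
rep(*pose(np.array([.513,-.2515,.004]),0,180,-15,.058))
d=load('s10'); P=pts(d); m=(np.hypot(P[...,0]-.513,P[...,1]+.252)<.045)&(abs(P[...,2]-.012)<.004)&(d['pixels'].min(-1)>90); print(m.sum(),rect(P[m][:,:2]))
"
```

```text
t 18.13 pos [ 0.507  -0.2521  0.0448] F [ 0.11 -0.67 -0.4 ] w 0.0566 q [-0.1   0.51 -0.25  0.03 -1.08  1.65]
target [ 0.5081 -0.2515  0.0436] dp tool now [-1.3  0.8 -0.6] | target axes [-1.3  0.9 -0.6] rotvec [ 0.04 -0.03  0.76]
218 (array([ 521. , -250.2]), array([52.1, 40.7]), 0.5)
```

```bash
python3 -c "
from m import *
d=load('s10')
for u,v in [(430,733),(503,650)]: print(ray(d,70+u/5,200+v/5,.012).round(4))
d=grab('scene','s11'); crop('s11',120,270,200,360,8,'c7')
"
```

```text
[ 0.5466 -0.2715  0.012 ]
[ 0.5466 -0.2304  0.012 ]
```

View pics/c7.png

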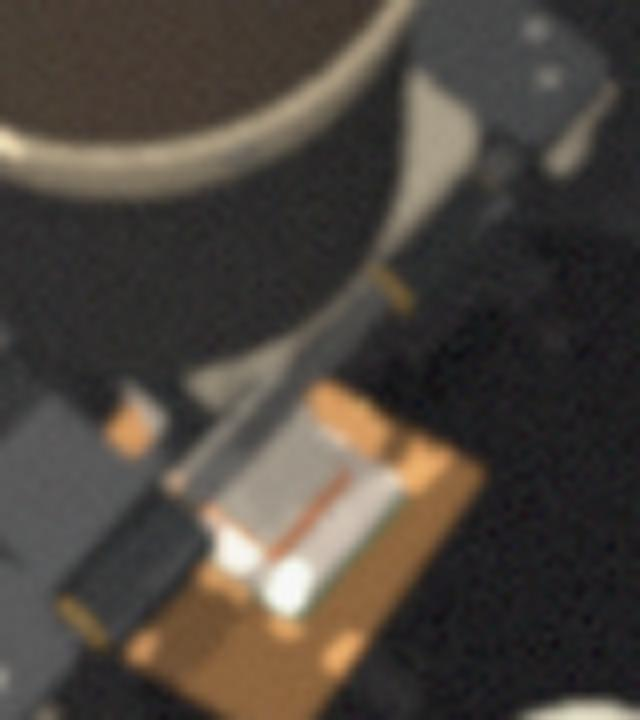

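```bash
python3 -c "
from g import *
rep(*pose(np.array([.519,-.251,.004]),0,180,-15,.057))"
```

```text
t 18.18 pos [ 0.5068 -0.252   0.0446] F [0.66 0.36 0.09] w 0.0563 q [-0.1   0.51 -0.26  0.03 -1.08  1.65]
target [ 0.5141 -0.251   0.0426] dp tool now [-7.5 -0.1 -1. ] | target axes [-7.5  0.  -1. ] rotvec [ 0.04 -0.02  0.77]
```

move_arm --deltas '[{"dp": [-4, 0, -0.5], "rotation": [0, 0, 0.8]}, {"dp": [-3.5, 0, -0.5], "rotation": [0, 0, 0]}, {"dp": [0, 0, 0], "rotation": [0, 0, 0]}]'

```text
t: 18.43
eef_pos: [0.5137, -0.2509, 0.0425]
ee_rot: [-1.572, -0.257, 3.141]
force: [0.2, -0.1, 0.7]
width: 0.0569
```

```bash
python3 -c "
from g import *
rep(*pose(np.array([.519,-.251,.004]),0,180,-15,.057))"
```

```text
t 18.43 pos [ 0.5137 -0.2509  0.0425] F [ 0.22 -0.14  0.67] w 0.0569 q [-0.1   0.51 -0.25  0.03 -1.06  1.65]
target [ 0.5141 -0.251   0.0426] dp tool now [-0.3 -0.3  0.1] | target axes [-0.3 -0.3  0.1] rotvec [ 0.07 -0.05 -0.25]
```

move_arm --deltas '[{"dp": [0, 0, 0], "rotation": [0, 0, 0]}, {"dp": [0, 0, 0], "rotation": [0, 0, 0]}, {"dp": [0, 0, 0], "rotation": [0, 0, 0]}, {"dp": [0, 0, 0], "rotation": [0, 0, 0]}, {"dp": [0, 0, 0], "rotation": [0, 0, 0]}]' --jaw 255 --squeeze 30

```text
t: 18.85
eef_pos: [0.5132, -0.251, 0.0441]
ee_rot: [-1.572, -0.254, 3.14]
force: [-0.2, -0.3, 0.8]
width: 0.0287
```

move_arm --deltas '[{"dp": [0, 0, 0], "rotation": [0, 0, 0]}, {"dp": [0, 0, 0], "rotation": [0, 0, 0]}]' --squeeze 45

```text
t: 19.02
eef_pos: [0.5131, -0.251, 0.0441]
ee_rot: [-1.572, -0.254, 3.14]
force: [0.1, -0.2, 0.3]
width: 0.026
```

```bash
python3 log.py; python3 -c "
from g import *
rep(*pose(np.array([.519,-.251,.004]),0,180,-15,.057)); print(np.degrees(arm.get_state()['ee_rot']))
grab('scene','s12')"
```

```text
[-0.0966  0.5029 -0.2572  0.026  -1.0634  1.65  ]
t 19.02 pos [ 0.5131 -0.251   0.0441] F [ 0.1  -0.2   0.26] w 0.026 q [-0.1   0.5  -0.26  0.03 -1.06  1.65]
target [ 0.5141 -0.251   0.0426] dp tool now [-1.3  1.2  0. ] | target axes [-1.3  1.2  0. ] rotvec [ 0.08 -0.09 -0.47]
[-90.05857617 -14.52988758 179.90474394]
```

```bash
cat > held.py <<'E'
from g import *
T0=R.from_euler('xyz',np.radians([-90.06,-14.53,179.90])); p0=np.array([.5131,-.251,.0441])
FO=np.array(eval(open('fo.txt').read()))  # foot in tool frame, m
RO=T0.inv()*Rz(np.pi)                     # reader in tool
def go(foot,tilt,yaw=180,h=0,syaw=0):
    Q=Rz(np.radians(syaw))*Ry(-np.radians(tilt))*Rz(np.radians(yaw)); T=Q*RO.inv()
    return foot+Q.apply([0,0,h])-T.apply(FO),T
def now():
    s=arm.get_state(); T=R.from_euler('xyz',s['ee_rot']); return s['eef_pos']+T.apply(FO),T*RO
E
python3 -c "
from scipy.spatial.transform import Rotation as R
import numpy as np
T0=R.from_euler('xyz',np.radians([-90.06,-14.53,179.90]))
fo=T0.inv().apply(np.array([.519,-.251,.004])-np.array([.5131,-.251,.0441])); print(fo); open('fo.txt','w').write(str(fo.tolist()))
"
python3 -c "
from held import *
c=np.array([.5335,.215,.079])
for h in (-.004,.04): 
  p,T=go(c,25.4,180,h); print(p,[s.round(2) for s in allik(p,T,25)])
rep(*go(np.array([.52,-.251,.11]),0))
"
```

```text
[-1.57718524e-02  3.73372179e-02  2.88020145e-05]
[0.51268576 0.215      0.10907969] [array([ 0.84,  0.18, -0.65,  0.24, -0.63,  0.54])]
[0.49381262 0.215      0.14882644] [array([ 0.88,  0.1 , -0.62,  0.22, -0.73,  0.54])]
t 19.07 pos [ 0.5131 -0.251   0.0441] F [-0.31 -0.12 -0.32] w 0.0256 q [-0.1   0.5  -0.26  0.03 -1.06  1.65]
target [ 0.5141 -0.251   0.1501] dp tool now [ 2.570e+01 -1.028e+02 -1.000e-01] | target axes [ 2.570e+01 -1.028e+02 -1.000e-01] rotvec [-0.01  0.01  0.  ]
```

move_arm --deltas '[{"dp": [-2, -10, 0], "rotation": [0, 0, 0]}, {"dp": [-6, -22, 0], "rotation": [0, 0, 0]}, {"dp": [-8, -28, 0], "rotation": [0, 0, 0]}, {"dp": [-8, -28, 0], "rotation": [0, 0, 0]}, {"dp": [-3, -10, 0], "rotation": [0, 0, 0]}]'

```text
t: 19.48
eef_pos: [0.5625, -0.2508, 0.1343]
ee_rot: [-1.574, -0.263, 3.139]
force: [1.7, -1.0, -0.9]
width: 0.0254
```

```bash
python3 -c "
from held import *
grab('scene','s13'); crop('s13',70,200,220,360,5,'c7'); f,Q=now(); print(f.round(4),Q.as_euler('xyz',degrees=True).round(2))
rep(*go(np.array([.515,.215,.14]),0))
"; python3 log.py
```

```text
[ 0.569  -0.2508  0.0947] [-8.0000e-02 -4.3000e-01  1.7995e+02]
t 19.53 pos [ 0.5634 -0.2509  0.1349] F [ 2.2  -0.64  1.93] w 0.0258 q [-0.09  0.48 -0.05  0.02 -1.3   1.65]
target [0.5091 0.215  0.1801] dp tool now [  65.2  -28.3 -465.8] | target axes [  64.7  -29.5 -465.8] rotvec [ 0.09 -0.03  0.43]
[-0.0898  0.4827 -0.049   0.0209 -1.2995  1.6497]
```

View pics/c7.png

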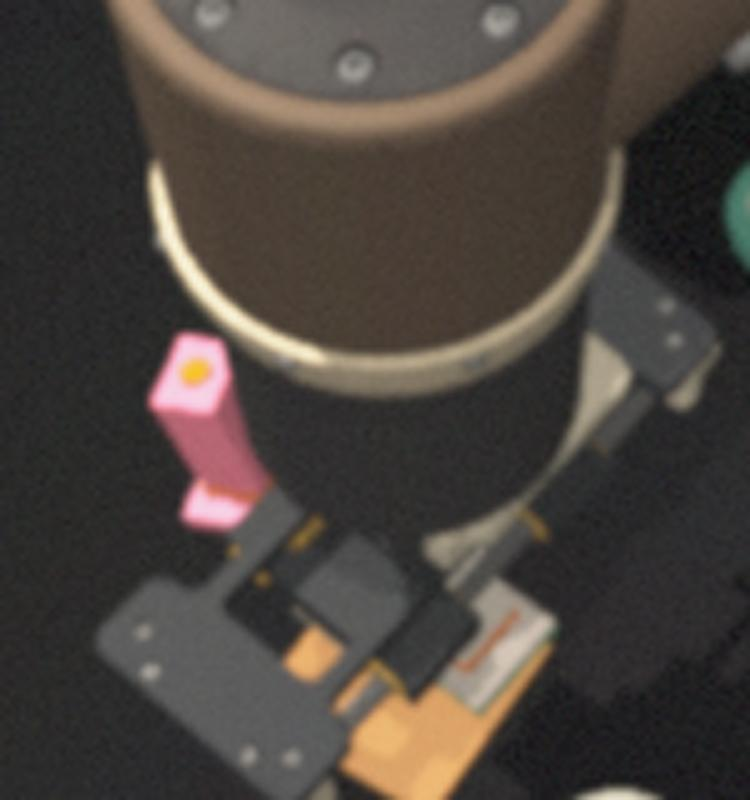

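move_arm --deltas '[{"dp": [10, -10, -10], "rotation": [0, 0, 0]}, {"dp": [10, -10, -25], "rotation": [0, 0, 0]}, {"dp": [8, -8, -35], "rotation": [0, 0, 0]}, {"dp": [5, -2, -35], "rotation": [0, 0, 0]}, {"dp": [5, 0, -35], "rotation": [0, 0, 0]}]'

```text
t: 19.95
eef_pos: [0.5334, -0.1119, 0.1736]
ee_rot: [-1.573, -0.264, 3.13]
force: [0.7, 1.2, -1.4]
width: 0.0256
```

move_arm --deltas '[{"dp": [5, 0, -35], "rotation": [0, 0, 0]}, {"dp": [5, 0, -35], "rotation": [0, 0, 0]}, {"dp": [4, 0, -35], "rotation": [0, 0, 0]}, {"dp": [4, 0, -35], "rotation": [0, 0, 0]}, {"dp": [4, 0, -35], "rotation": [0, 0, 0]}]'

```text
t: 20.37
eef_pos: [0.5097, 0.0709, 0.1798]
ee_rot: [-1.574, -0.266, 3.128]
force: [0.5, 0.4, -1.4]
width: 0.026
```

```bash
python3 -c "
from held import *
f,Q=now(); print(f.round(4),Q.as_euler('xyz',degrees=True).round(2))
rep(*go(np.array([.515,.215,.13]),0))
"
```

```text
[0.5151 0.0709 0.1397] [-1.2000e-01 -7.3000e-01  1.7928e+02]
t 20.37 pos [0.5097 0.0709 0.1798] F [ 0.51  0.38 -1.43] w 0.026 q [ 0.43  0.3  -0.16 -0.12 -1.35  1.17]
target [0.5091 0.215  0.1701] dp tool now [-1.00e-01  1.05e+01 -1.44e+02] | target axes [  -1.6    9.8 -144.1] rotvec [ 0.3  -0.67  0.73]
```

move_arm --deltas '[{"dp": [0, 0, -35], "rotation": [0.3, -0.7, 0.7]}, {"dp": [0, 0, -35], "rotation": [0, 0, 0]}, {"dp": [0, 0, -30], "rotation": [0, 0, 5]}, {"dp": [0, 0, -20], "rotation": [0, 0, 6]}, {"dp": [0, 0, -8], "rotation": [0, 0, 6]}]'

```text
t: 20.78
eef_pos: [0.5105, 0.2108, 0.1771]
ee_rot: [-1.574, 0.045, -3.141]
force: [-0.2, 0.5, -2.2]
width: 0.0255
```

move_arm --deltas '[{"dp": [0, 0, 0], "rotation": [0, 0, 6]}, {"dp": [0, 0, 0], "rotation": [0, 0, 0]}, {"dp": [0, 0, 0], "rotation": [0, 0, 0]}]'

```text
t: 21.03
eef_pos: [0.5023, 0.21, 0.1732]
ee_rot: [-1.571, 0.153, -3.133]
force: [0.1, 0.7, -1.0]
width: 0.0258
```

```bash
python3 -c "
from held import *
f,Q=now(); print(f.round(4),Q.as_euler('xyz',degrees=True).round(2))
rep(*go(np.array([.5335,.215,.079]),25.4,180,.025))
"
```

```text
[0.5236 0.2101 0.1387] [ 1.0000e-01  2.3320e+01 -1.7939e+02]
t 21.03 pos [0.5023 0.21   0.1732] F [ 0.1   0.7  -0.99] w 0.0258 q [ 0.84  0.1  -0.53  0.15 -0.84  0.65]
target [0.5002 0.215  0.1353] dp tool now [ 7.8 37.1 -5. ] | target axes [ 9.2 36.8 -5. ] rotvec [-0.    0.57  2.09]
```

Orientation is nearly right and all joints have margin. I close to 25 mm standoff and check with both cameras.

move_arm --deltas '[{"dp": [3, 10, -2], "rotation": [0, 0.6, 2.1]}, {"dp": [3, 14, -3], "rotation": [0, 0, 0]}, {"dp": [2, 10, 0], "rotation": [0, 0, 0]}, {"dp": [0, 0, 0], "rotation": [0, 0, 0]}, {"dp": [0, 0, 0], "rotation": [0, 0, 0]}]'

```text
t: 21.45
eef_pos: [0.4997, 0.2141, 0.1381]
ee_rot: [-1.573, 0.19, 3.137]
force: [-0.7, 0.2, -1.2]
width: 0.0255
```

```bash
python3 -c "
from held import *
grab('scene','s14'); crop('s14',230,110,340,220,7,'c7');grab('top','t14'); crop('t14',180,190,270,280,8,'c8')
f,Q=now(); print(f.round(4),Q.as_euler('xyz',degrees=True).round(2))
rep(*go(np.array([.5335,.215,.079]),25.4,180,.008))
"; python3 log.py
```

```text
[0.5225 0.2142 0.1047] [-6.0000e-02  2.5420e+01  1.7981e+02]
t 21.55 pos [0.4999 0.2143 0.1384] F [-0.4   0.16 -1.33] w 0.0259 q [ 0.86  0.12 -0.63  0.22 -0.7   0.54]
target [0.5075 0.215  0.1199] dp tool now [-4.  19.6 -0.7] | target axes [-4.  19.6 -0.7] rotvec [ 0.03 -0.17 -0.02]
[ 0.8638  0.1226 -0.6304  0.2217 -0.7042  0.5414]
```

View pics/c7.png

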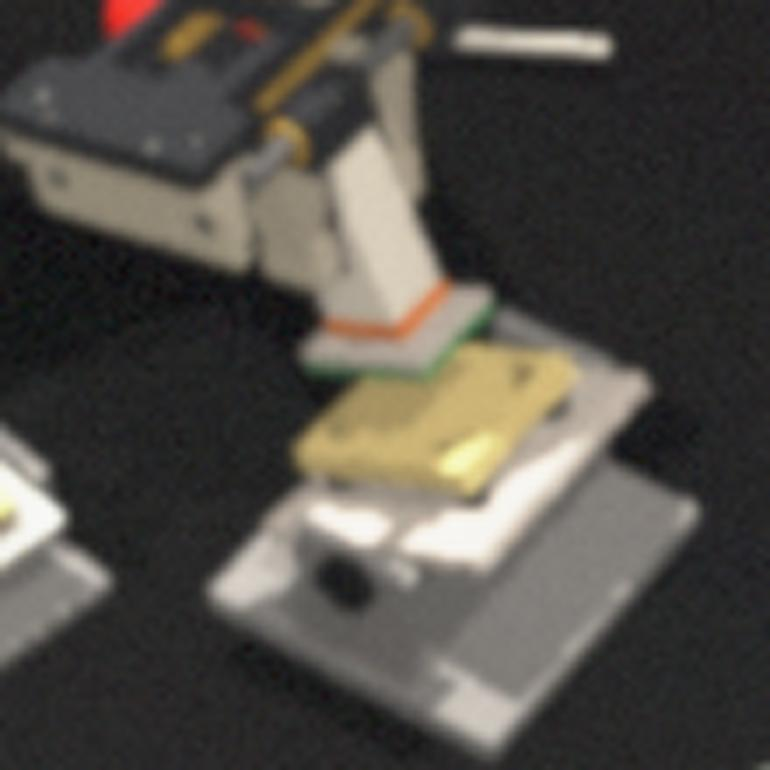

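View pics/c8.png

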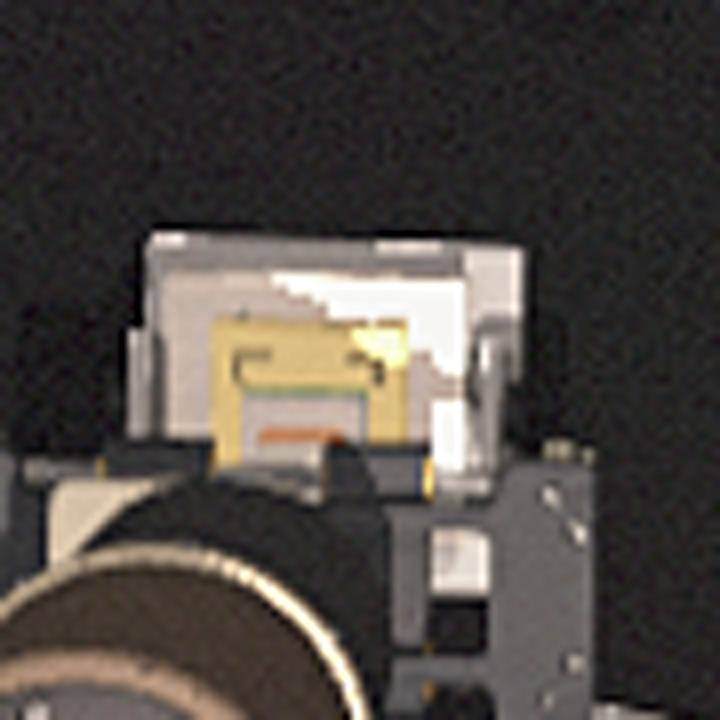

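```bash
cat > chk.py <<'E'
from held import *
from m import rect
import sys
def chk(tag):
  for n in ('s','t'):
    d=load(n+tag); P=pts(d); f,Q=now()
    L=Q.inv().apply((P-f).reshape(-1,3))*1000
    m=(abs(L[:,0])<32)&(abs(L[:,1])<26)&(abs(L[:,2]-8)<4)&(d['z_map'].ravel()>0)&((abs(L[:,0])>18)|(abs(L[:,1])>15))
    if m.sum()>20:
      A=np.c_[L[m,0],L[m,1],np.ones(m.sum())]; k=np.linalg.lstsq(A,L[m,2],rcond=None)[0]
      print(n,'foot top in reader frame',m.sum(),'x',np.percentile(L[m,0],[2,98]).round(1),'y',np.percentile(L[m,1],[2,98]).round(1),'plane slope deg',np.degrees(k[:2]).round(2),'z',k[2].round(2))
    # grip far/side face: points on x=-16 face (world +x side)
    m=(abs(L[:,0]+16)<5)&(abs(L[:,1])<11)&(L[:,2]>14)&(L[:,2]<80)&(d['z_map'].ravel()>0)
    if m.sum()>20:
      A=np.c_[L[m,2],np.ones(m.sum())]; k=np.linalg.lstsq(A,L[m,0],rcond=None)[0]; A2=np.c_[L[m,2],L[m,1],np.ones(m.sum())]; k2=np.linalg.lstsq(A2,L[m,0],rcond=None)[0]
      print(n,'grip face',m.sum(),'slope deg x/z',np.degrees(k2[0]).round(2),'x/y (yaw)',np.degrees(k2[1]).round(2),'x at z=0',k2[2].round(2))
if __name__=='__main__': chk(sys.argv[1])
E
python3 chk.py 14
```

```text
s foot top in reader frame 86 x [-27.   25.1] y [-18.9  20.4] plane slope deg [-0.12 -0.45] z 6.3
s grip face 189 slope deg x/z 0.28 x/y (yaw) 0.86 x at z=0 -15.74
t foot top in reader frame 59 x [-26.5  -8.8] y [-17.2  21.2] plane slope deg [-1.04  1.06] z 7.46
t grip face 34 slope deg x/z -1.06 x/y (yaw) 0.01 x at z=0 -14.73
```

move_arm --deltas '[{"dp": [-2, 7, -0.5], "rotation": [0, 0, 0]}, {"dp": [-2, 7, 0], "rotation": [0, 0, 0]}, {"dp": [0, 5, 0], "rotation": [0, 0, 0]}, {"dp": [0, 0, 0], "rotation": [0, 0, 0]}]'

```text
t: 21.88
eef_pos: [0.5101, 0.2156, 0.1208]
ee_rot: [-1.576, 0.192, 3.135]
force: [-0.9, -1.0, -1.3]
width: 0.0259
```

```bash
python3 -c "
from held import *
f,Q=now(); print(f.round(4),Q.as_euler('xyz',degrees=True).round(2))
rep(*go(np.array([.5335,.215,.079]),25.4,180,0))
print(arm.get_state()['moment'])
"
```

```text
[0.5327 0.2156 0.0871] [ -0.23  25.54 179.66]
t 21.88 pos [0.5101 0.2156 0.1208] F [-0.92 -1.03 -1.31] w 0.0259 q [ 0.85  0.16 -0.64  0.23 -0.65  0.54]
target [0.511  0.215  0.1127] dp tool now [0.7 8.1 0.6] | target axes [0.7 8.1 0.6] rotvec [ 0.16 -0.28 -0.14]
[-0.09264435  0.94547927 -0.03215526]
```

move_arm --deltas '[{"dp": [2.7, 0.7, 0.6], "rotation": [0, 0, 0]}, {"dp": [-0.5, 2, 0], "rotation": [0, 0, 0]}, {"dp": [-0.5, 2, 0], "rotation": [0, 0, 0]}, {"dp": [0, 0, 0], "rotation": [0, 0, 0]}]'

```text
t: 22.22
eef_pos: [0.5093, 0.2145, 0.1148]
ee_rot: [-1.575, 0.191, 3.135]
force: [0.1, 0.5, -1.0]
width: 0.0259
```

```bash
cat > n.py <<'E'
from held import *
c=np.array([.5335,.215,.079]); B=Ry(-np.radians(25.4))
f,Q=now(); print('foot in plate frame mm',(B.inv().apply(f-c)*1000).round(1),Q.as_euler('xyz',degrees=True).round(2))
s=arm.get_state(); print('t',s['t'],'F plate axes',B.inv().apply(s['force']).round(2),'F',s['force'].round(2),'M',s['moment'].round(2), 'speed',np.abs(s['qd']).max().round(3),'w',round(s['width'],4))
print('-n in tool',R.from_euler('xyz',s['ee_rot']).inv().apply(-B.apply([0,0,1])).round(3))
E
python3 n.py
```

```text
foot in plate frame mm [-0.6 -0.5  2.6] [-1.7000e-01  2.5500e+01  1.7965e+02]
t 22.2167 F plate axes [-0.28  0.5  -0.92] F [ 0.14  0.5  -0.96] M [-0.18  0.93  0.  ] speed 0.004 w 0.0259
-n in tool [-0.249  0.968  0.001]
```

move_arm --deltas '[{"dp": [-0.5, 2, 0], "rotation": [0, 0, 0]}, {"dp": [-0.4, 1.5, 0], "rotation": [0, 0, 0]}, {"dp": [-0.3, 1, 0], "rotation": [0, 0, 0]}]'

```text
t: 22.47
eef_pos: [0.5114, 0.2147, 0.1108]
ee_rot: [-1.576, 0.192, 3.135]
force: [-2.1, 0.0, 0.9]
width: 0.026
```

```bash
python3 n.py
```

```text
foot in plate frame mm [-0.3 -0.3 -1.9] [ -0.19  25.53 179.67]
t 22.4667 F plate axes [-1.49  0.05  1.68] F [-2.06  0.05  0.88] M [-0.11  1.65 -0.03] speed 0.028 w 0.026
-n in tool [-0.249  0.969  0.002]
```

move_arm --deltas '[{"dp": [-0.3, 1.2, 0], "rotation": [0, 0, 0]}, {"dp": [-0.3, 1.2, 0], "rotation": [0, 0, 0]}, {"dp": [-0.2, 0.8, 0], "rotation": [0, 0, 0]}]'

```text
t: 22.72
eef_pos: [0.5127, 0.2147, 0.108]
ee_rot: [-1.576, 0.192, 3.135]
force: [-5.0, -0.5, 3.6]
width: 0.0257
```

```bash
python3 n.py; python3 -c "
from held import *
grab('scene','s15'); crop('s15',230,110,340,220,7,'c7');grab('top','t15'); crop('t15',180,190,270,280,8,'c8')"; python3 chk.py 15; python3 n.py
```

```text
foot in plate frame mm [-0.3 -0.3 -5. ] [ -0.19  25.53 179.67]
t 22.7167 F plate axes [-2.99 -0.49  5.38] F [-5.   -0.49  3.58] M [-0.2   2.02 -0.03] speed 0.02 w 0.0257
-n in tool [-0.249  0.969  0.002]
s foot top in reader frame 85 x [-27.6  22.9] y [-19.5  21.1] plane slope deg [ 0.33 -0.29] z 6.74
s grip face 178 slope deg x/z -0.15 x/y (yaw) 1.77 x at z=0 -15.81
t foot top in reader frame 69 x [-27.1  -5. ] y [-18.   21.6] plane slope deg [2.64 0.8 ] z 8.55
t grip face 30 slope deg x/z -0.57 x/y (yaw) -0.04 x at z=0 -15.65
foot in plate frame mm [-0.3 -0.3 -5. ] [ -0.18  25.53 179.67]
t 22.8167 F plate axes [-1.56 -0.05  4.22] F [-3.22 -0.05  3.15] M [-0.18  2.02 -0.04] speed 0.004 w 0.0259
-n in tool [-0.249  0.969  0.002]
```

View pics/c7.png

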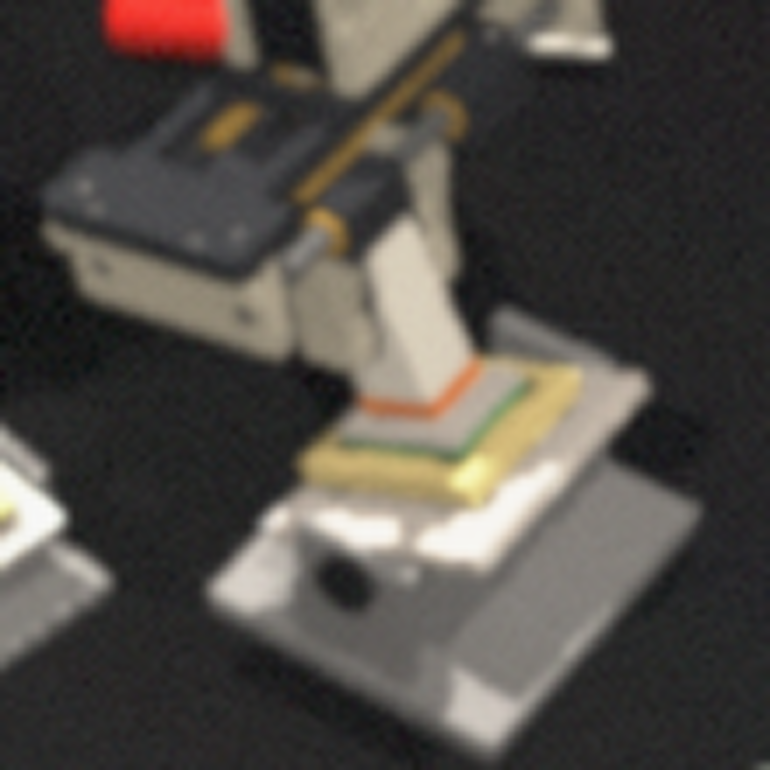

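View pics/c8.png

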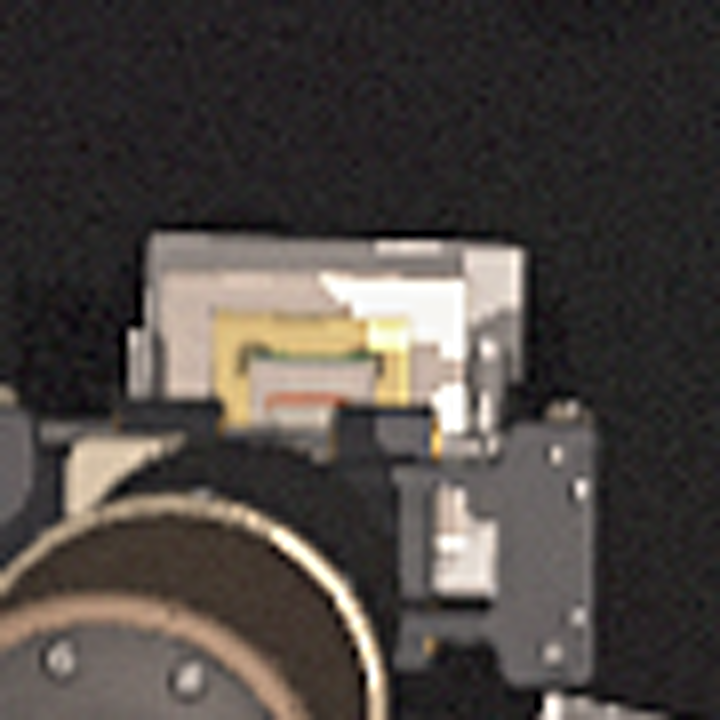

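The scene view shows the foot flush on the cream plate (crop 440,420), its green edge parallel to the plate's edge. In the top view the foot's upper corners (252,355) and (375,360) lie within the marks at (245,350) and (380,360). The reader is at rest with about 5 N on it and a sink of about 4–5 mm, so I hand in.

```bash
python3 n.py; python3 -c "
from station import arm
print(arm.job_done())"; python3 n.py
```

```text
foot in plate frame mm [-0.3 -0.3 -5. ] [ -0.18  25.53 179.67]
t 22.8167 F plate axes [-1.56 -0.05  4.22] F [-3.22 -0.05  3.15] M [-0.18  2.02 -0.04] speed 0.004 w 0.0259
-n in tool [-0.249  0.969  0.002]
the job is handed in; nothing more can be done
None
the job is handed in; nothing more can be done
```

I handed the job in at 22.8 s, with the reader still gripped and pressed flush on the sloping plate; no verdict was reported.

- **Reference pads:** I pressed the dark pad, then the white one, centred to about 2 mm. Measured force was about 4 N on each, with the foot roughly 5 mm below the pad's resting height.
- **Regrasp before the plate:** The plate pose could not be reached with the first grip. Joint 6 hit its limit, and after a half turn joint 3 did. I set the reader back on the mat and gripped it again with the fingers pitched about 14.5° to its axis.
- **Which way round:** The reader sits on the plate turned 180°. The judging text allows either way round.
- **Last checks on the plate:**
  - **Centring:** the foot was within about 0.5 mm of the measured plate centre, and the two cameras differ by about 2 mm.
  - **Tilt:** reader 25.5°, plate 25.4°.
  - **Square:** within about 0.5° by the arm pose.
  - **Press:** about 4–5 N along the normal, for a sink of about 4–5 mm; at rest, grip set to 45 N.
- **Disagreements:**
  - **Foot slope:** the top camera's depth fit of the foot's visible strip differed from the arm pose by 2.6°. The scene camera's fit, on more of the foot, agreed to 0.3°.
  - **Yaw:** the scene camera's fit of the grip face differed by 1.8° from the arm pose.
  - **Force:** the readings varied by about ±1 N.
- **Other things on the bench:** I made no contact with them that I saw. While lifting after the regrasp I moved 50 mm in x the wrong way, and nothing in the next picture looked disturbed.

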